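Swap the cell in the microscope lamp's power pack

TASK

Take the flat red cell out of the spring-contact bay of the white lamp power pack and lay it gently, on its side, in the blue tray. Then load the charged green cell from the rubber mat: push its plain end in under the yellow bar against the spring, tip its nub end down, and leave it lying fully home and level with the nub on the brass contact. Don't drop the red cell into the tray, and leave the other things on the bench where they are.

Things in the scene. Friction and masses are not known exactly. Their poses are not given: they have to be found in the camera images.
- bay (a point): Centre of a seated cell's place in the fixed white power pack, 35 mm above the table. x runs along the bay from the spring end to the brass contact, z up; a seated cell's x agrees with it. From this point, in mm: cell floor (rib 14 wide) at z -15, black base beside it (137 x 90) at z -21. Cells pass in and out tilted 20 to 28 degrees, plain end low, with the spring pushed in 12 to 14.
- bay_contact (a point): Middle of the fixed brass contact's face, 33 mm from the bay centre along bay +x and level with it. Its wall rises 5 mm above this point and runs back 45 mm as the white electronics end, 90 mm wide.
- bay_bar (a point): Middle of the underside of the yellow bar across the spring end: at bay x -29.5, z +23 mm. The bar is 5 mm thick along x and z, 42 mm wide. It overlaps a seated cell's plain end by 6 mm, so a cell cannot go straight up or down.
- bay_guides (a point): Bay centre line at floor level (bay z -15 mm, x 0). Side guides stand 34 mm apart inside, 42 mm outside: at bay x +20 to +32 their top is at bay z +1, at x -22 to -49 at z +23. Between x -22 and +20 the sides are open for fingers. White spring end wall: bay x -49 to -59, top at z +23, 60 mm wide.
- spring (a joint): Travel of the brass spring plate, m: 0 relaxed, 0.005 with a cell seated, 0.014 at its stop; takes 3 N at 0, 5.5 N at 0.005, 10 N at 0.014. Its face (24 mm wide, bay z -12 to +18 mm) is at bay x -28 mm when relaxed and yields towards bay -x, to -42 mm.
- flat_mid (a point): Red-sleeved, flat cell, 30 mm dia, 66 mm long (63 mm can plus brass nub 10 mm dia x 3 mm), about 0.12 kg. Point at its centre, 33 mm from either end; x along its length towards the nub. It starts seated in the bay.
- fresh_mid (a point): Green-sleeved, charged cell, 30 mm dia, 66 mm long (63 mm can plus brass nub 10 mm dia x 3 mm), about 0.12 kg. Point at its centre, 33 mm from either end; x along its length towards the nub. It starts lying free on the black rubber mat (180 x 140 x 2 mm, flat on the table), at widely varying angles; it can roll.
- fresh_nub (a point): tip of the green cell's nub, on its axis
- tray_in (a point): Centre of the inner floor of the blue open tray (fixed), 4 mm above the table; x along its length. Inside 142 x 102 mm, walls 4 mm thick and 24 mm high above the table. Two rails along x, 4 mm high, 4 mm wide, 20 mm apart between centres and 110 mm long, cradle a cell laid along x: its centre then lies 16.7 mm above this point.
- short_cell: short orange cylinder cell standing upright at a corner of the mat, 30 mm dia x 45 mm; bystander; origin under its centre
- cap: light grey round eyepiece cap on the mat, 38 mm dia x 22 mm; bystander; origin under its centre
- dropper: amber dropper bottle, 30 mm dia x 80 mm tall; bystander; origin under its centre
- wash_bottle: white plastic bottle with blue cap, 66 mm dia x 190 mm tall; bystander; origin under its centre
- screwdriver: screwdriver lying on the table, 150 mm long; bystander; origin at its underside
- dish: clear round dish, 70 mm dia x 14 mm; bystander; origin under its centre
- cover: white cover plate of the pack, 70 x 90 x 4 mm, put aside at the back; bystander; origin under its centre
Mind the look-alikes: they are no part of the job. Leave any purple look-alike of the part that bears fresh_mid alone.

How it is judged:
By the outcome, as a careful person would: the job done as asked, in the order asked, and still so for the second after the job is handed in, with the robot touching nothing.
It also fails if it takes over 72 s, if anything falls off the work surface, if the arm or the gripper's body presses on something with over 40 N, if the wrist force passes 120 N, or if a joint passes its speed limit or range.

ROBOT

A 7-joint arm with a two-finger parallel gripper is mounted at the origin on the work surface. World frame = base frame: x ahead of the robot, y to its left, z up, the work surface at z = 0. Lengths are in mm, angles in rad, forces in N, time in s.
With the tool pointing down it reaches from about 400 to 900 mm from the base axis. Payload 5.5 kg.
Tool frame: the origin (TCP) lies midway between the tips of the shut fingers; the grasp point (between the pads) lies 19 mm behind it (arm.pinch_z is the distance from the TCP to the grasp point, in mm); z points along the fingers, y is the direction in which the jaws open and shut (so a half turn about z gives the same grasp; the last joint's range is limited). The gripper opens to 85 mm and grips with 20 to 120 N. Pads are 22 mm wide; open, the fingers measure 114 mm over their backs; the gripper's body (76 mm by 85 mm) begins 54 mm behind the grasp point. The pads swing forward as they close: fully open they stand 13 mm farther back than shut.
Start: joints at [-0.946, 0.501, -0.427, 1.55, 0.221, 1.138, -0.21], TCP at [230.036, 607.934, 231.31] pointing down, gripper open.
Joint ranges: [-2.88, 2.88], [-0.31, 2.03], [-1.54, 1.56], [0.2, 2.42], [-1.41, 4.55], [0.19, 2.02], [-2.57, 2.57]. Speed limits (rad/s): [2.57, 2.57, 3.14, 3.14, 3.14, 3.14, 3.14].

INTERFACE

Orientations are given as [roll, pitch, yaw] about the fixed x, y, z axes, in that order (R = Rz(yaw) Ry(pitch) Rx(roll)).
In Python, from rig import arm gives the robot as it stands.
- The arm moves only by the tool drive_tool, never from a script. Its arguments are lists of equal length, an entry for each row: "hand": the finger opening in cm, from 0 to 8.54; "translation": the shift along the tool's x, y, z in cm, a list of three; "yaw": the turn about the tool's z in rad. In form: {"hand": [hand, ...], "translation": [[tx, ty, tz], ...], "yaw": [yaw, ...]}. A call has 1 to 20 rows; each row shifts and turns the commanded pose from where the row before left it, along the tool's axes as they then stand; what a row does not reach is not made up. A row lasts 1/12 s, in which the tool goes at most 41.7 mm and 7.16 degrees, less where a joint would pass 70% of its speed; a pose out of reach is approached as far as the arm can. A call with a gripper value outside its range is refused whole. The fingers move at their own pace and stop on an object; "force" is the grip in N (left out, the last holds). Time passes only in rows, so rows that do not move let the fingers close. It gives the time, the measured TCP pose, the force and the opening at its end, in the units of the state.
- arm.state(): the state, without advancing time (a new reading comes with each control period).
- arm.read_camera(name): name is "scene" or "top" or "wrist"; returns (picture, depth): 384x512x3 uint8, red, green, blue; 384x512 float32, mm along the optical axis (not along the pixel's ray), 0 where there is no reading.
- arm.camera_params(name): a dict with "vfov" (degrees; the focal length in pixels is half the picture's height over the tangent of half this angle, whatever the lens; pixels are square), "cx", "cy" (the principal point, pixels), "R" (3x3) and "t" (3): a world point X has camera coordinates R X + t. Camera axes: x right, y down, z forward; pixel columns grow to the right and rows downward; lengths in mm; the calibration is good to about 2 mm. A picture is of the moment at which its call begins: read the wrist's pose just before it. camera_params takes no time and is no camera call; for the wrist camera it gives the pose at the moment of the call.
- arm.close_job(): hands the job in, once; it reports no verdict.
The state is a dict: "time_s": time; "q": joint angles; "joint_vel": joint speeds; "joint_efforts": joint torques, N m; "tcp_pos": TCP position; "orientation": TCP orientation; "force": force on the tool from outside, world axes, zero at the start; "wrist_torque": the same for the moment, N m; "grip_width": finger opening in mm.
Only numpy, scipy, OpenCV 4.12 (cv2) and the standard library are available. Lean on these libraries where they do the work, as an engineer would, in place of code of your own. Each camera call takes 0.05 s, during which the arm holds its last target.

## Working session

There is one attempt and no reset: what is moved stays moved. The work goes in short steps, Python scripts to look and compute and a tool call to move; the robot and the scene stay as the last step left them, time stands still between calls to the robot, and variables do not carry over. Pictures are saved under pics/ and viewed, and the job is handed in when it is done.

Besides the shell and the picture viewer there is one more tool, called after ">>>" in YAML: its name, and indented under it one key for each argument. drive_tool: Moves the arm, as the interface text tells. Its arguments: {"type":"object","properties":{"hand":{"type":"array"},"translation":{"type":"array"},"yaw":{"type":"array"},"force":{"type":"number"}},"required":["hand","translation","yaw"]}

I'll start by looking at the state and the three cameras.

```bash
ls; mkdir -p pics; cat > h.py <<'E'
import numpy as np, cv2
from rig import arm
def snap(name,fn=None):
    P=arm.camera_params(name)
    im,d=arm.read_camera(name)
    if fn: cv2.imwrite('pics/'+fn,cv2.cvtColor(im,cv2.COLOR_RGB2BGR)); np.savez('pics/'+fn+'.npz',im=im,d=d,**{k:np.array(v) for k,v in P.items()})
    return im,d,P
def load(fn):
    z=np.load('pics/'+fn+'.npz'); return z['im'],z['d'],{k:z[k] for k in ('vfov','cx','cy','R','t')}
def foc(P): return 192/np.tan(np.radians(float(P['vfov']))/2)
def ray(P,u,v):
    R=np.array(P['R']);t=np.array(P['t']).ravel();f=foc(P)
    d=R.T@np.array([(u-P['cx'])/f,(v-P['cy'])/f,1.0]); return -R.T@t,d
def onz(P,u,v,z):
    o,d=ray(P,u,v); return o+d*(z-o[2])/d[2]
def pts(P,d,m):
    v,u=np.nonzero(m&(d>0)); f=foc(P);z=d[v,u]
    X=np.stack([(u-P['cx'])/f*z,(v-P['cy'])/f*z,z],1)
    return (X-np.array(P['t']).ravel())@np.array(P['R']),u,v
def proj(P,X):
    c=np.array(P['R'])@np.array(X)+np.array(P['t']).ravel();f=foc(P)
    return c[0]/c[2]*f+P['cx'],c[1]/c[2]*f+P['cy']
E
python3 - <<'E'
from h import *
s=arm.state()
for k,v in s.items(): print(k,np.round(v,3))
print(arm.pinch_z)
for n in ('scene','top','wrist'):
    im,d,P=snap(n,n+'0.png'); print(n,P['vfov'],P['cx'],P['cy'],np.round(P['R'],3).tolist(),np.round(P['t'],1), (d>0).mean())
E
```

```text
pics
time_s 0.0
q [-0.946  0.502 -0.427  1.551  0.221  1.138 -0.21 ]
joint_vel [-0.001  0.    -0.    -0.001  0.001  0.001  0.   ]
joint_efforts [ 1.0000e-03 -5.6951e+01 -5.8150e+00 -2.8094e+01  1.1000e-02  1.2000e-02
  0.0000e+00]
tcp_pos [229.856 607.248 230.239]
orientation [-3.14 -0.    2.78]
force [-0.519  1.57  -0.328]
wrist_torque [0.004 0.    0.064]
grip_width 85.608
18.700000000000003
scene 46.14391558483274 254.30300277117323 190.81593550712603 [[-0.007, 1.0, 0.007], [0.809, 0.01, -0.587], [-0.587, 0.002, -0.809]] [  40.3 -412.  1505. ] 0.9961903889973959
top 57.57127892459097 255.7152832745428 194.883413455196 [[-0.017, -1.0, -0.001], [-0.992, 0.017, -0.125], [0.125, -0.002, -0.992]] [ -26.4  570.8 1014.7] 0.9958241780598959
wrist 69.18286615144598 256.2530325251648 193.09154485953496 [[0.355, 0.935, -0.002], [0.887, -0.336, 0.316], [0.295, -0.114, -0.949]] [-647.2  -40.3  381.1] 0.9958750406901041
```

View pics/scene0.png

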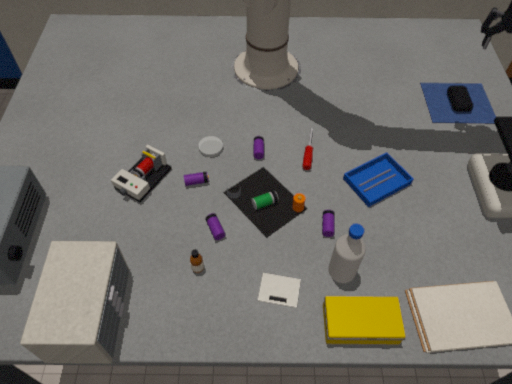

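View pics/top0.png

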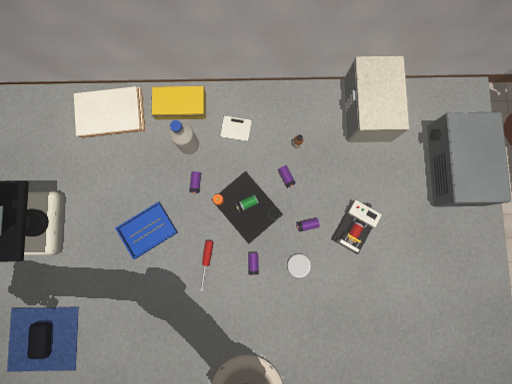

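View pics/wrist0.png

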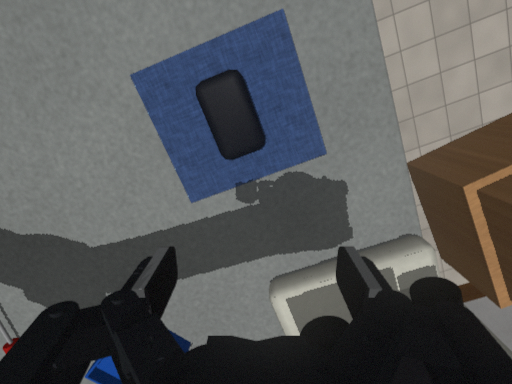

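```bash
python3 - <<'E'
from h import *
im=cv2.imread('pics/top0.png')
def crop(u0,u1,v0,v1,s): return cv2.resize(im[v0:v1,u0:u1],None,fx=s,fy=s,interpolation=cv2.INTER_CUBIC)
a=crop(325,390,192,262,8); cv2.imwrite('pics/c_pack.png',a)
b=crop(210,285,170,245,8); cv2.imwrite('pics/c_mat.png',b)
s=cv2.imread('pics/scene0.png')
c=np.hstack([cv2.resize(s[140:206,105:175],None,fx=5,fy=5,interpolation=cv2.INTER_CUBIC),cv2.resize(s[170:236,235:305],None,fx=5,fy=5,interpolation=cv2.INTER_CUBIC)]); cv2.imwrite('pics/c_sc.png',c)
E
```

```text
(no output)
```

View pics/c_pack.png

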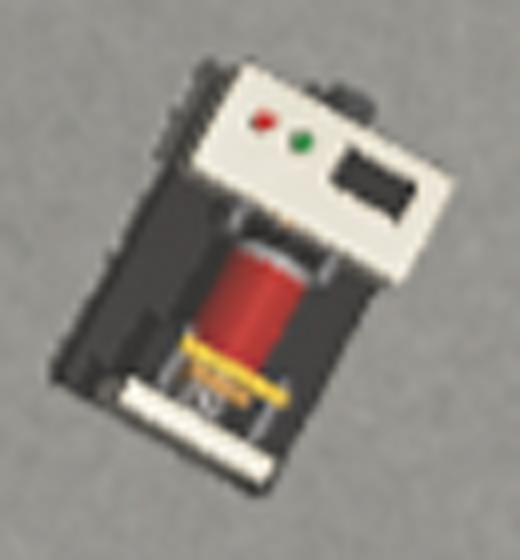

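View pics/c_mat.png

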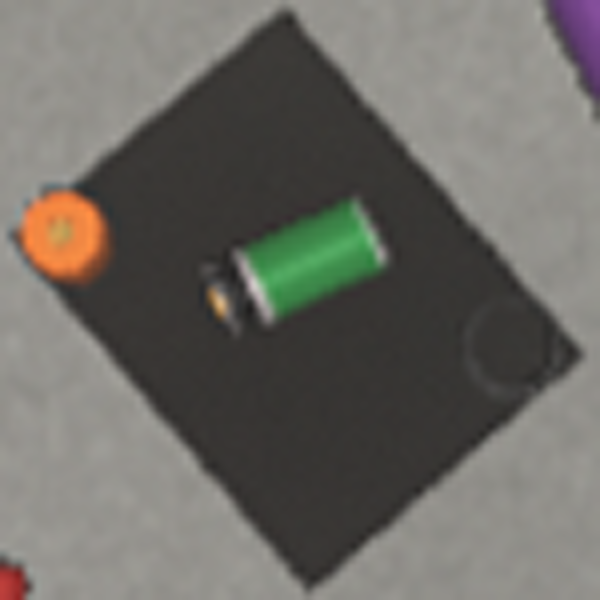

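View pics/c_sc.png

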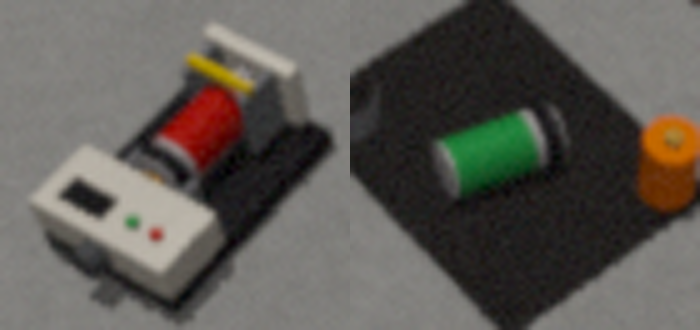

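The top view shows the red cell seated in the pack at about (355,230), with the electronics (brass) end up and to the right at (365,212) and the yellow bar at (353,238). The one green cell is on the mat at (248,203), with its black band and brass nub to the left at (237,207). The four purple cells at (195,182), (287,176), (308,224) and (253,263) are look-alikes off the mat, so I'll leave them. The tray is at (147,230). Next I'll measure from the top and scene views.

```bash
python3 - <<'E'
from h import *
im,d,P=load('top0.png')
hsv=cv2.cvtColor(im,cv2.COLOR_RGB2HSV)
u,v=np.meshgrid(np.arange(512),np.arange(384))
def box(u0,u1,v0,v1): return (u>=u0)&(u<=u1)&(v>=v0)&(v<=v1)
def ax(m,z,nm,dep=True):
    n,l,s,c=cv2.connectedComponentsWithStats(m.astype(np.uint8))
    k=1+np.argmax(s[1:,4]); m=l==k
    cs,_=cv2.findContours(m.astype(np.uint8),cv2.RETR_EXTERNAL,cv2.CHAIN_APPROX_NONE)
    X,_,_=pts(P,d,m)
    W=np.array([onz(P,a,b,z)[:2] for a,b in cs[0].reshape(-1,2)],np.float32)
    r=cv2.minAreaRect(W); bp=cv2.boxPoints(r)
    print(nm,'n',m.sum(),'z med',np.median(X[:,2]).round(1),np.percentile(X[:,2],[10,90]).round(1),'rect c',np.round(r[0],1),'size',np.round(r[1],1),'ang',round(r[2],1)); return r,m
H,S,V=hsv[...,0],hsv[...,1],hsv[...,2]
pb=box(325,390,192,262)
ax(pb&(S<60)&(V>170)&(v<232),40,'elec')
ax(pb&(S<60)&(V>170)&(v>232)&(v<255),58,'springwall')
ax(pb&((H<8)|(H>172))&(S>120)&(v>215),45,'red')
ax(pb&(H>18)&(H<32)&(S>120)&(v>225),60,'yellow')
ax(box(210,285,170,245)&(H>45)&(H<80)&(S>100),25,'green')
ax(box(210,285,170,245)&(V<85),2,'mat')
ax(box(105,190,195,265)&(H>100)&(H<125)&(S>150),24,'tray')
ax(box(105,190,195,265)&~((H>100)&(H<125)&(S>150))&box(125,168,215,245),8,'rails')
E
```

```text
elec n 383 z med 38.4 [35.8 40.9] rect c [ 509.3 -360.2] size [90.6 45.4] ang 58.8
springwall n 68 z med 56.3 [53.3 58.3] rect c [ 416.2 -303.1] size [57.4  9.4] ang 59.1
red n 122 z med 47.2 [41.7 50.2] rect c [ 458.5 -328.3] size [28.5 36.2] ang 60.8
yellow n 32 z med 61.0 [49.8 63.1] rect c [ 436.3 -317.6] size [40.6  6.5] ang 62.2
green n 129 z med 28.8 [24.3 32.5] rect c [551.  -14.9] size [28.6 40.7] ang 25.5
mat n 2293 z med 1.1 [-1.5  4.1] rect c [538.5  -7. ] size [178.3 139. ] ang 39.6
tray n 1511 z med 3.8 [ 1.2 21. ] rect c [471.  296.1] size [108.9 148.9] ang 31.2
rails n 100 z med 5.9 [1.7 9.2] rect c [463.3 292.8] size [  8.1 110.2] ang 31.1
```

>>> drive_tool:
  hand: [8.5,8.5,8.5,8.5,8.5,8.5,8.5,8.5,8.5,8.5,8.5,8.5,8.5,8.5]
  translation:
    - [-2.68,-1.64,0]
    - [-2.68,-1.64,0]
    - [-2.68,-1.64,0]
    - [-2.68,-1.64,0]
    - [-2.68,-1.64,0]
    - [-2.68,-1.64,0]
    - [-2.68,-1.64,0]
    - [-2.68,-1.64,0]
    - [-2.68,-1.64,0]
    - [-2.68,-1.64,0]
    - [-2.68,-1.64,0]
    - [-2.68,-1.64,0]
    - [-2.68,-1.64,0]
    - [-2.68,-1.64,0]
  yaw: [0,0,0,0,0,0,0,0,0,0,0,0,0,0]

```text
time_s: 1.32
tcp_pos: [500.3, 258.9, 231.2]
orientation: [-3.141, -0.0, 2.78]
force: [1.1, 0.2, -0.4]
grip_width: 85.1
```

>>> drive_tool:
  hand: [8.5,8.5,8.5,8.5,8.5,8.5,8.5,8.5,8.5,8.5,8.5,8.5,8.5,8.5,8.5,8.5,8.5,8.5,8.5,8.5]
  translation:
    - [-1.5,-2.85,0]
    - [-1.5,-2.85,0]
    - [-1.5,-2.85,0]
    - [-1.5,-2.85,0]
    - [-1.5,-2.85,0]
    - [-1.5,-2.85,0]
    - [-1.5,-2.85,0]
    - [-1.5,-2.85,0]
    - [-1.5,-2.85,0]
    - [-1.5,-2.85,0]
    - [-0.82,-2.92,0]
    - [-0.82,-2.92,0]
    - [-0.82,-2.92,0]
    - [-0.82,-2.92,0]
    - [-0.82,-2.92,0]
    - [-0.82,-2.92,0]
    - [-0.82,-2.92,0]
    - [-0.82,-2.92,0]
    - [-0.82,-2.92,0]
    - [-0.82,-2.92,0]
  yaw: [0,0,0,0,0,0,0,0,0,0,0,0,0,0,0,0,0,0,0.091,0.091]

```text
time_s: 2.98
tcp_pos: [509.6, -362.2, 231.0]
orientation: [3.141, -0.0, 2.594]
force: [0.7, 0.3, 0.1]
grip_width: 85.1
```

```bash
python3 - <<'E'
from h import *
s=arm.state(); print(s['time_s'],np.round(s['q'],2),np.round(s['tcp_pos'],1),np.round(s['orientation'],3),np.round(s['force'],1))
snap('wrist','w1.png')
E
```

```text
2.9833 [ 0.54  0.42  0.05  1.63 -0.02  1.09  1.62] [ 509.6 -362.2  231. ] [ 3.141 -0.     2.594] [0.7 0.3 0.1]
```

View pics/w1.png

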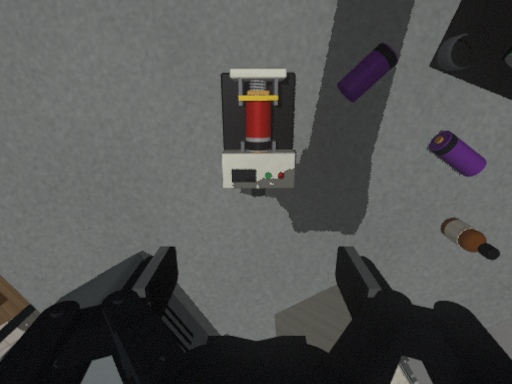

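The pack is upright in the wrist image: spring wall at (258,74), bar at (258,98), red cell at (258,120), electronics at (258,168). I'll measure the bay axis from it.

```bash
python3 - <<'E'
from h import *
im,d,P=load('w1.png')
hsv=cv2.cvtColor(im,cv2.COLOR_RGB2HSV);H,S,V=[hsv[...,i].astype(int) for i in range(3)]
u,v=np.meshgrid(np.arange(512),np.arange(384))
def meas(m,z,nm):
    n,l,s,c=cv2.connectedComponentsWithStats(m.astype(np.uint8)); k=1+np.argmax(s[1:,4]); m=l==k
    cs,_=cv2.findContours(m.astype(np.uint8),cv2.RETR_EXTERNAL,cv2.CHAIN_APPROX_NONE)
    X,_,_=pts(P,d,m)
    W=np.array([onz(P,a,b,z)[:2] for a,b in cs[0].reshape(-1,2)],np.float32)
    r=cv2.minAreaRect(W)
    print(nm,'z',np.percentile(X[:,2],[10,50,90]).round(1),'pix',s[k][:4],'c',np.round(r[0],1),'size',np.round(r[1],1),'ang',round(r[2],2)); return np.array(r[0])
pb=(u>215)&(u<302)&(v>60)&(v<195)
e=meas(pb&(S<60)&(V>150)&(v>148)&(v<180),40,'elec')
w=meas(pb&(S<60)&(V>150)&(v<82),58,'swall')
r=meas(pb&((H<8)|(H>172))&(S>120)&(v<150),48,'red')
y=meas(pb&(H>18)&(H<32)&(S>120)&(v<103),63,'bar')
dv=e-w; print('len',np.hypot(*dv),'ang',np.degrees(np.arctan2(dv[1],dv[0])), 'bay',w+dv*54/109.5)
E
```

```text
elec z [39.3 40.3 41.1] pix [222 153  73  27] c [ 505.4 -359.5] size [87.7 32.5] ang 58.58
swall z [57.1 58.  59. ] pix [230  69  56   8] c [ 416.4 -305.7] size [57.6  6.7] ang 58.59
red z [42.2 48.4 50.6] pix [245 101  27  37] c [ 457.6 -330.2] size [29.3 39.8] ang 57.85
bar z [48.6 62.9 64.1] pix [238  91  41  10] c [ 436.1 -317.1] size [42.3  8.9] ang 58.58
len 104.01881298441302 ang -31.1411584698733 bay [ 460.2642492 -332.2567979]
```

>>> drive_tool:
  hand: [8.5,8.5,8.5,8.5,8.5,7.0]
  translation:
    - [0.97,0.02,2.6]
    - [0.97,0.02,2.6]
    - [0.97,0.02,2.6]
    - [0.97,0.02,2.6]
    - [0.96,0,2.7]
    - [0,0,0]
  yaw: [0,0,0,0,0,0]

```text
time_s: 3.53
tcp_pos: [463.3, -331.5, 94.8]
orientation: [3.141, -0.012, 2.598]
force: [-1.8, -0.1, -0.5]
grip_width: 75.1
```

```bash
python3 - <<'E'
from h import *
s=arm.state(); print(s['time_s'],np.round(s['q'],2),np.round(s['tcp_pos'],1),np.round(s['orientation'],3),np.round(s['force'],1))
im,d,P=snap('wrist','w2.png')
print(proj(P,s['tcp_pos']))
E
```

```text
3.5333 [ 0.55  0.5   0.04  1.86 -0.02  0.79  1.62] [ 463.3 -331.5   94.8] [ 3.141 -0.012  2.598] [-1.8 -0.1 -0.5]
(np.float64(259.2656455214892), np.float64(248.64680728537007))
```

View pics/w2.png

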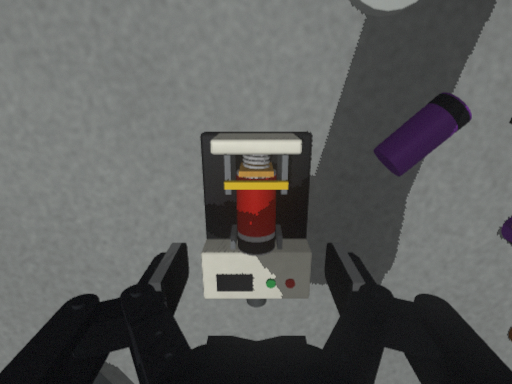

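```bash
cat > m.py <<'E'
from h import *
def hsvof(im):
    hsv=cv2.cvtColor(im,cv2.COLOR_RGB2HSV); return [hsv[...,i].astype(int) for i in range(3)]
U,Vv=np.meshgrid(np.arange(512),np.arange(384))
def meas(P,d,m,z,nm):
    n,l,s,c=cv2.connectedComponentsWithStats(m.astype(np.uint8)); k=1+np.argmax(s[1:,4]); m=l==k
    cs,_=cv2.findContours(m.astype(np.uint8),cv2.RETR_EXTERNAL,cv2.CHAIN_APPROX_NONE)
    X,_,_=pts(P,d,m)
    W=np.array([onz(P,a,b,z)[:2] for a,b in cs[0].reshape(-1,2)],np.float32)
    r=cv2.minAreaRect(W)
    print(nm,'z',np.percentile(X[:,2],[10,50,90]).round(1),'pix',s[k][:4],'c',np.round(r[0],1),'size',np.round(r[1],1),'ang',round(r[2],2)); return np.array(r[0]),m
E
python3 - <<'E'
from m import *
s=arm.state(); print(s['time_s'],np.round(s['tcp_pos'],1),np.round(s['orientation'],3))
im,d,P=snap('wrist','w3.png'); print(proj(P,s['tcp_pos']))
H,S,V=hsvof(im)
pb=(U>205)&(U<308)&(Vv>130)
w,_=meas(P,d,pb&(S<60)&(V>140)&(Vv<158),58,'swall')
r,_=meas(P,d,pb&((H<8)|(H>172))&(S>120)&(Vv<240),48,'red')
y,_=meas(P,d,pb&(H>18)&(H<32)&(S>120)&(Vv>175)&(Vv<195),63,'bar')
e,_=meas(P,d,pb&(S<60)&(V>100)&(Vv>235),40,'elec')
u=np.array([.8545,-.5195]);n=np.array([.5195,.8545])
for q in (w,r,y,e): print(q@u,q@n)
E
```

```text
3.5833 [ 465.7 -333.2   97.5] [ 3.141 -0.008  2.598]
(np.float64(259.24484708717017), np.float64(248.60499095353703))
swall z [57.  58.  58.9] pix [211 134  91  15] c [ 416.4 -305.5] size [58.7  9. ] ang 58.81
red z [42.6 48.6 50.4] pix [236 184  41  47] c [ 459.2 -331.6] size [29.3 36.4] ang 58.81
bar z [61.9 63.1 63.9] pix [224 176  65   9] c [ 437.7 -318.4] size [42.4  5.5] ang 58.81
elec z [-0.2  1.4 40.7] pix [206 246 102  97] c [ 532.8 -375.4] size [92.7 98.7] ang 58.8
514.5193278656005 -44.74428324890138
564.6933889617919 -44.76958045959476
539.4140645599365 -44.69609892272952
650.2843112335205 -44.05102787780763
```

```bash
python3 - <<'E'
from m import *
im,d,P=load('w3.png')
for v in range(240,335,8):
    row=d[v]; 
    L=np.nonzero((row[:256]<215)&(row[:256]>0))[0]; R=np.nonzero((row[256:]<215)&(row[256:]>0))[0]+256
    L=L[L<225];R=R[R>300]
    if len(L) and len(R): print(v,L.max(),R.min(),(L.max()+R.min())/2,row[L.max()],row[R.min()], (L.min(),R.max(),(L.min()+R.max())/2))
a=cv2.imread('pics/w3.png'); cv2.imwrite('pics/c3.png',cv2.resize(a[120:310,130:385],None,fx=3,fy=3,interpolation=cv2.INTER_CUBIC))
E
```

```text
248 192 321 256.5 151.65694 151.39845 (np.int64(174), np.int64(339), np.float64(256.5))
256 192 321 256.5 151.57147 152.05565 (np.int64(160), np.int64(352), np.float64(256.0))
264 193 320 256.5 154.24306 154.54398 (np.int64(155), np.int64(358), np.float64(256.5))
272 193 320 256.5 154.50423 154.14276 (np.int64(150), np.int64(363), np.float64(256.5))
280 191 322 256.5 149.37381 149.6402 (np.int64(145), np.int64(368), np.float64(256.5))
288 188 325 256.5 142.45049 144.11172 (np.int64(132), np.int64(381), np.float64(256.5))
296 185 328 256.5 136.66098 136.77036 (np.int64(80), np.int64(433), np.float64(256.5))
304 182 331 256.5 130.9592 131.41562 (np.int64(70), np.int64(443), np.float64(256.5))
312 180 333 256.5 127.98858 126.789894 (np.int64(63), np.int64(450), np.float64(256.5))
320 180 333 256.5 85.27271 85.89579 (np.int64(55), np.int64(458), np.float64(256.5))
328 184 329 256.5 82.59004 82.59068 (np.int64(47), np.int64(466), np.float64(256.5))
```

View pics/c3.png

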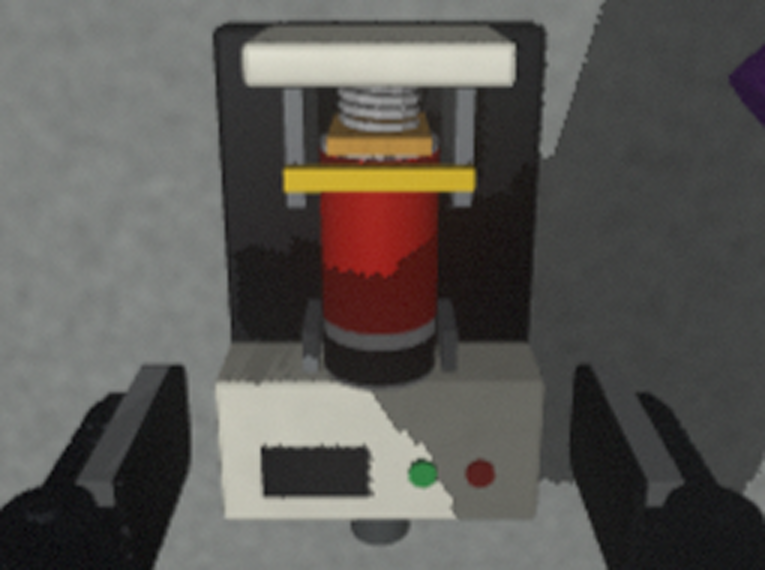

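The finger midplane appears at column 256.5 at every depth, and so does the bar's centre, so the tool is already centred sideways. This also shows a 2 mm sideways error in the wrist calibration, and correcting for it agrees with the top view. I'll settle the arm and read the state.

>>> drive_tool:
  hand: [5.5,5.5,5.5]
  translation:
    - [0,0.0,1.0]
    - [0,0,1.0]
    - [0,0,0]
  yaw: [0,0,0]
  force: 30

```text
time_s: 3.88
tcp_pos: [468.9, -335.2, 79.5]
orientation: [3.141, -0.0, 2.598]
force: [-0.7, 0.1, -0.6]
grip_width: 54.7
```

>>> drive_tool:
  hand: [5.5,5.5,5.5,5.5,5.5]
  translation:
    - [0,0,1.5]
    - [0,0,1.5]
    - [0,0,1.5]
    - [0,0,1.2]
    - [0,0,0]
  yaw: [0,0,0,0,0]

```text
time_s: 4.3
tcp_pos: [467.5, -334.4, 21.2]
orientation: [3.141, -0.004, 2.598]
force: [0.6, 0.1, -0.1]
grip_width: 55.0
```

```bash
python3 - <<'E'
from m import *
s=arm.state(); print(s['time_s'],np.round(s['tcp_pos'],1),np.round(s['force'],1))
snap('wrist','w4.png');im,d,P=snap('scene','s4.png')
cv2.imwrite('pics/c4.png',cv2.resize(cv2.imread('pics/s4.png')[120:220,90:190],None,fx=5,fy=5,interpolation=cv2.INTER_CUBIC))
E
```

```text
4.3 [ 467.5 -334.4   21.2] [ 0.6  0.1 -0.1]
```

View pics/w4.png

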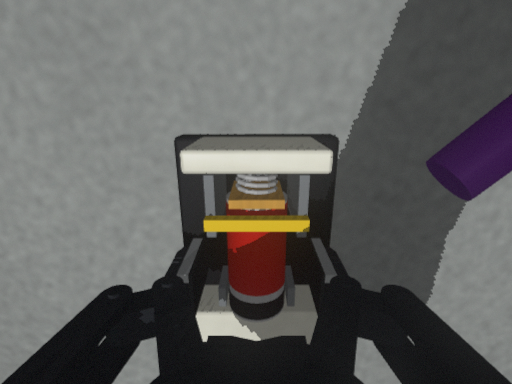

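View pics/c4.png

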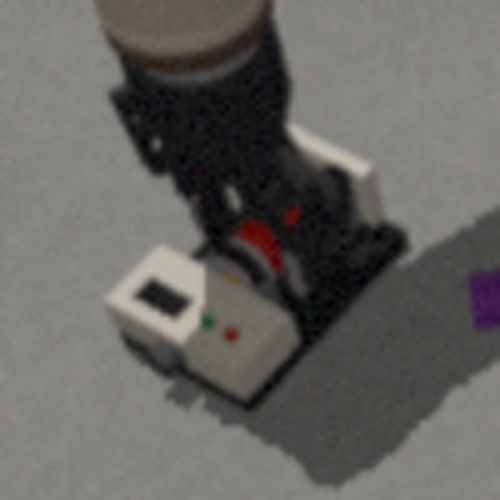

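The fingers straddle the red cell, which spans columns 228–286 and so is centred. I'll close on it.

>>> drive_tool:
  hand: [4.5,3.6,3.2,2.6,2.6,2.6]
  translation:
    - [0,0,0]
    - [0,0,0]
    - [0,0,0]
    - [0,0,0]
    - [0,0,0]
    - [0,0,0]
  yaw: [0,0,0,0,0,0]
  force: 30

```text
time_s: 4.9
tcp_pos: [469.4, -335.6, 24.3]
orientation: [3.142, 0.002, 2.598]
force: [-0.7, 0.3, 6.0]
grip_width: 29.1
```

>>> drive_tool:
  hand: [2.6,2.6,2.6,2.6,2.6]
  translation:
    - [0.2,0,-0.1]
    - [0.2,0,0]
    - [0.2,0,0]
    - [0.2,0,0]
    - [0,0,0]
  yaw: [0,0,0,0,0]
  force: 35

```text
time_s: 5.32
tcp_pos: [464.7, -332.7, 25.0]
orientation: [-3.141, 0.007, 2.598]
force: [7.2, -3.6, -4.5]
grip_width: 28.6
```

```bash
python3 - <<'E'
from m import *
s=arm.state(); print(s['time_s'],np.round(s['tcp_pos'],1),np.round(s['force'],1))
snap('wrist','w5.png')
cv2.imwrite('pics/c5.png',cv2.resize(cv2.imread('pics/w5.png')[120:350,150:365],None,fx=3,fy=3,interpolation=cv2.INTER_CUBIC)[:600])
E
```

```text
5.3167 [ 464.7 -332.7   25. ] [ 7.2 -3.6 -4.5]
```

View pics/c5.png

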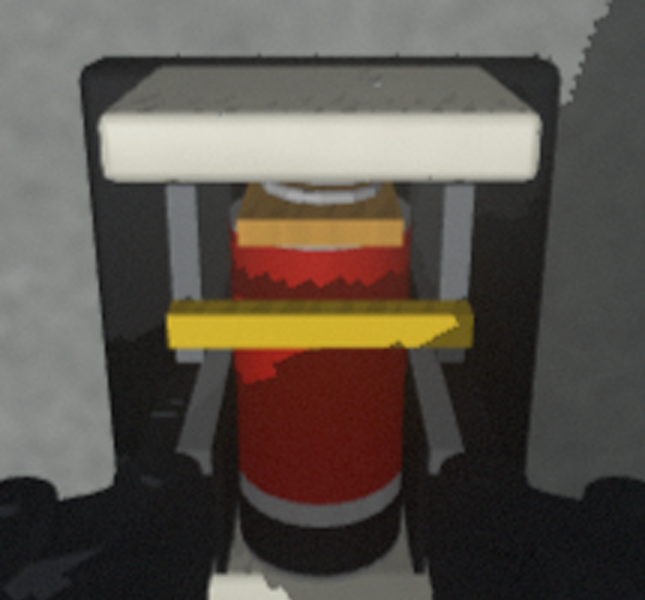

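>>> drive_tool:
  hand: [2.6,2.6,2.6]
  translation:
    - [0.2,0,0]
    - [0.15,0,0]
    - [0,0,0]
  yaw: [0,0,0]

```text
time_s: 5.62
tcp_pos: [462.4, -331.4, 25.2]
orientation: [-3.141, 0.008, 2.598]
force: [8.3, -5.2, -7.2]
grip_width: 28.4
```

>>> drive_tool:
  hand: [2.6,2.6,2.6,2.6]
  translation:
    - [0,0,-0.3]
    - [0,0,-0.3]
    - [0,0,-0.3]
    - [0,0,-0.1]
  yaw: [0,0,0,0]
  force: 30

```text
time_s: 5.95
tcp_pos: [462.7, -331.5, 34.9]
orientation: [-3.141, 0.009, 2.598]
force: [10.8, -7.2, -16.1]
grip_width: 28.8
```

```bash
python3 - <<'E'
from m import *
s=arm.state(); print(s['time_s'],np.round(s['tcp_pos'],1),np.round(s['force'],1))
snap('wrist','w6.png')
cv2.imwrite('pics/c6.png',cv2.resize(cv2.imread('pics/w6.png')[120:350,150:365],None,fx=3,fy=3,interpolation=cv2.INTER_CUBIC)[:600])
E
```

```text
5.95 [ 462.7 -331.5   34.9] [ 10.8  -7.2 -16.1]
```

View pics/c6.png

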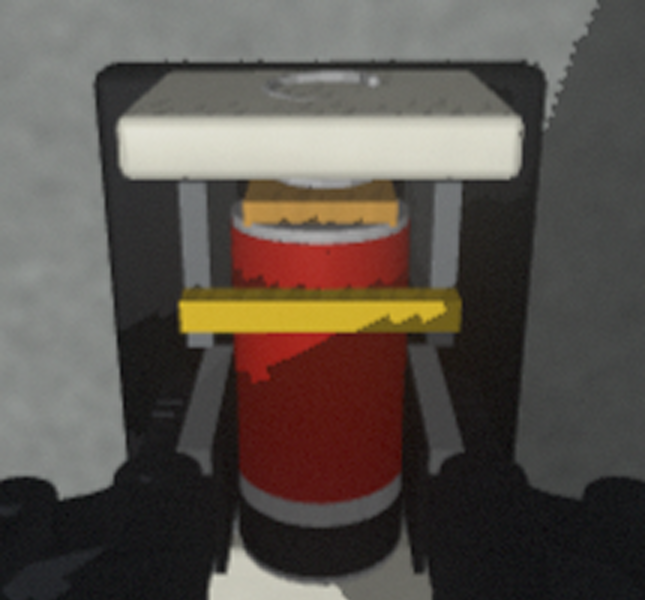

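>>> drive_tool:
  hand: [2.6,2.6,2.6,2.6]
  translation:
    - [0,0,0]
    - [0,0,-0.2]
    - [0,0,-0.2]
    - [0,0,0]
  yaw: [0,0,0,0]
  force: 20

```text
time_s: 6.33
tcp_pos: [461.6, -331.0, 38.1]
orientation: [-3.141, 0.006, 2.598]
force: [7.0, -5.2, -14.0]
grip_width: 28.8
```

```bash
python3 - <<'E'
from m import *
s=arm.state(); print(s['time_s'],np.round(s['tcp_pos'],1),np.round(s['force'],1),np.round(s['wrist_torque'],2))
snap('wrist','w7.png')
cv2.imwrite('pics/c7.png',cv2.resize(cv2.imread('pics/w7.png')[120:350,150:365],None,fx=3,fy=3,interpolation=cv2.INTER_CUBIC)[:600])
im,d,P=snap('scene','s7.png')
cv2.imwrite('pics/c7s.png',cv2.resize(cv2.imread('pics/s7.png')[120:220,90:190],None,fx=5,fy=5,interpolation=cv2.INTER_CUBIC))
E
```

```text
6.3333 [ 461.6 -331.    38.1] [  7.   -5.2 -14. ] [-1.3  -2.05  0.04]
```

View pics/c7.png

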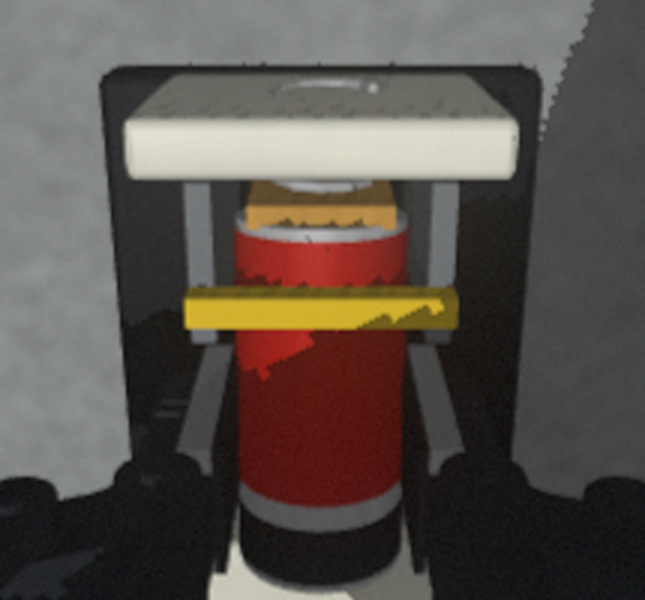

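View pics/c7s.png

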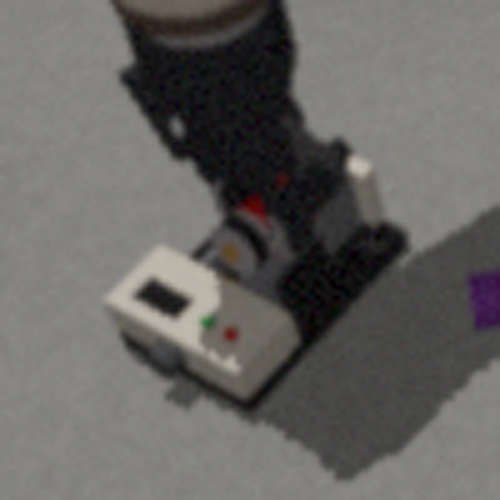

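```bash
cat > tilt.py <<'E'
from m import *
import sys
def tilt(fn,color='red',u=np.array([.8545,-.5195])):
    im,d,P=load(fn); H,S,V=hsvof(im)
    m=(((H<8)|(H>172))&(S>120)) if color=='red' else ((H>45)&(H<85)&(S>90))
    m=m&(abs(U-256.5)<5)&(Vv>140)&(Vv<345)
    X,_,vv=pts(P,d,m); a=X[:,:2]@u
    ok=np.abs(X[:,2]-np.median(X[:,2]))<40
    for _ in range(4):
        p=np.polyfit(a[ok],X[ok,2],1); r=X[:,2]-np.polyval(p,a); ok=abs(r)<1.5
    print(fn,color,'n',ok.sum(),'of',len(a),'tilt deg',np.degrees(np.arctan(p[0])).round(1),'u range',a[ok].min().round(1),a[ok].max().round(1),'z at ends',np.polyval(p,[a[ok].min(),a[ok].max()]).round(1),'rows',vv[ok].min(),vv[ok].max())
    return p
if __name__=='__main__': 
    for f in sys.argv[2:]: tilt(f,sys.argv[1])
E
python3 tilt.py red w4.png w5.png w6.png w7.png
```

```text
w4.png red n 674 of 678 tilt deg -0.2 u range 537.5 583.2 z at ends [50.3 50.2] rows 211 295
w5.png red n 656 of 661 tilt deg 0.7 u range 532.2 577.4 z at ends [50.4 50.9] rows 204 287
w6.png red n 689 of 702 tilt deg 3.5 u range 529.7 574.2 z at ends [58.2 60.9] rows 201 287
w7.png red n 722 of 730 tilt deg 8.5 u range 529.8 574.5 z at ends [57.3 63.9] rows 201 288
```

Tilt from wrist depth reads 8.5°, so the cell is pivoting against the bar as planned. I'll keep lifting.

>>> drive_tool:
  hand: [2.6,2.6,2.6,2.6,2.6,2.6]
  translation:
    - [0,0,-0.2]
    - [0,0,-0.2]
    - [0,0,-0.2]
    - [0,0,-0.2]
    - [0,0,-0.1]
    - [0,0,0]
  yaw: [0,0,0,0,0,0]

```text
time_s: 6.93
tcp_pos: [459.4, -329.6, 45.9]
orientation: [-3.141, 0.001, 2.598]
force: [5.9, -3.9, -14.3]
grip_width: 28.9
```

```bash
python3 - <<'E'
from m import *
from tilt import tilt
s=arm.state(); print(s['time_s'],np.round(s['tcp_pos'],1),np.round(s['force'],1),np.round(s['wrist_torque'],2))
snap('wrist','w8.png'); tilt('w8.png')
cv2.imwrite('pics/c8.png',cv2.resize(cv2.imread('pics/w8.png')[120:350,150:365],None,fx=3,fy=3,interpolation=cv2.INTER_CUBIC)[:600])
E
```

```text
6.9333 [ 459.4 -329.6   45.9] [  5.9  -3.9 -14.3] [-0.98 -1.41 -0.02]
w8.png red n 732 of 752 tilt deg 21.1 u range 530.7 572.9 z at ends [55.4 71.7] rows 201 290
```

View pics/c8.png

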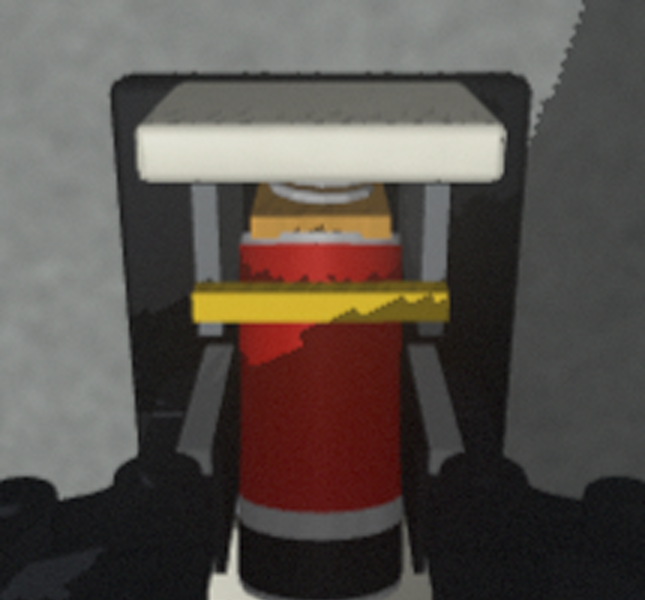

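>>> drive_tool:
  hand: [2.6,2.6,2.6,2.6,2.6,2.6]
  translation:
    - [0,0,-0.15]
    - [-0.4,0,-0.15]
    - [-0.4,0,-0.15]
    - [-0.4,0,-0.15]
    - [-0.4,0,-0.15]
    - [-0.4,0,-0.15]
  yaw: [0,0,0,0,0,0]
  force: 30

```text
time_s: 7.48
tcp_pos: [475.8, -339.6, 56.4]
orientation: [3.142, -0.001, 2.598]
force: [0.1, -0.1, -1.5]
grip_width: 28.6
```

```bash
python3 - <<'E'
from m import *
from tilt import tilt
s=arm.state(); print(s['time_s'],np.round(s['tcp_pos'],1),np.round(s['force'],1),np.round(s['wrist_torque'],2))
snap('wrist','w9.png'); tilt('w9.png')
cv2.imwrite('pics/c9.png',cv2.resize(cv2.imread('pics/w9.png')[120:350,150:365],None,fx=3,fy=3,interpolation=cv2.INTER_CUBIC)[:600])
E
```

```text
7.4833 [ 475.8 -339.6   56.4] [ 0.1 -0.1 -1.5] [-0.01 -0.05 -0.03]
w9.png red n 845 of 885 tilt deg 23.2 u range 551.0 592.3 z at ends [64.3 82. ] rows 202 290
```

View pics/c9.png

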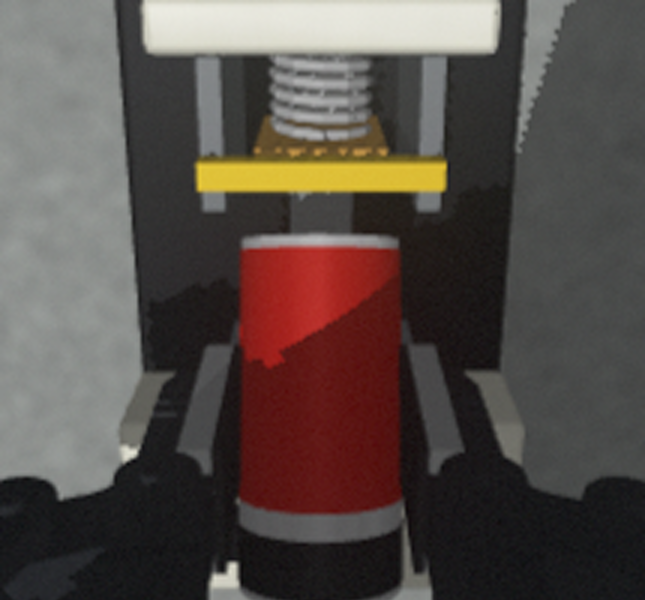

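The red cell is out of the bay, held at 23.2° with no load. I'll lift it and carry it toward the tray.

>>> drive_tool:
  hand: [2.6,2.6,2.6,2.6,2.6,2.6,2.6,2.6,2.6,2.6,2.6,2.6,2.6,2.6,2.6]
  translation:
    - [0,0,-1.2]
    - [0,0,-2.5]
    - [0,0,-2.5]
    - [0,0,-2.5]
    - [0,0,-2.0]
    - [0.5,1.4,0]
    - [0.96,2.8,0]
    - [1.15,3.2,0]
    - [1.15,3.2,0]
    - [1.15,3.2,0]
    - [1.15,3.2,0]
    - [1.15,3.2,0]
    - [1.15,3.2,0]
    - [1.15,3.2,0]
    - [1.04,3.25,0]
  yaw: [0,0,0,0,0,0,0,0,0,0,0,0,0,0,0]
  force: 40

```text
time_s: 8.78
tcp_pos: [540.1, -28.2, 164.8]
orientation: [3.141, 0.001, 2.597]
force: [1.9, -1.2, -1.5]
grip_width: 28.4
```

>>> drive_tool:
  hand: [2.6,2.6,2.6,2.6,2.6,2.6,2.6,2.6,2.6,2.6,2.6,2.6,2.6,2.6]
  translation:
    - [0,0,0]
    - [0,0,0]
    - [0,0,0]
    - [0,0,0]
    - [2.8,1.38,0]
    - [2.8,1.38,0]
    - [2.8,1.38,0]
    - [2.8,1.38,0]
    - [2.8,1.38,0]
    - [2.8,1.38,0]
    - [2.8,1.38,0]
    - [2.8,1.38,0]
    - [0,0,0]
    - [0,0,0]
  yaw: [0.12,0.121,0.121,0.121,0,0,0,0,0,0,0,0,0,0]

```text
time_s: 9.95
tcp_pos: [518.0, 222.1, 164.6]
orientation: [3.14, -0.001, 2.12]
force: [0.5, 0.1, -1.3]
grip_width: 28.5
```

```bash
python3 - <<'E'
from m import *
s=arm.state(); print(s['time_s'],np.round(s['q'],2),np.round(s['tcp_pos'],1),np.round(s['orientation'],3),np.round(s['force'],1))
snap('wrist','w10.png')
E
```

```text
9.95 [-0.39  0.39 -0.08  1.84  0.04  0.91  0.07] [518.  222.1 164.6] [ 3.14e+00 -1.00e-03  2.12e+00] [ 0.5  0.1 -1.3]
```

View pics/w10.png

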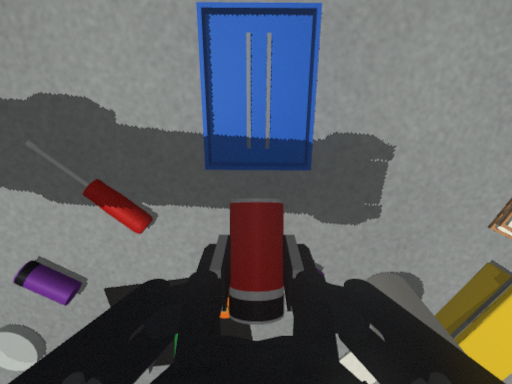

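The red cell is held at (257,255), and the tray rails run from (249,33) to (249,148) and (269,33) to (268,148). I'll measure the rail centre.

```bash
python3 - <<'E'
from m import *
from tilt import tilt
im,d,P=load('w10.png');H,S,V=hsvof(im)
yaw=2.12; tx=np.array([np.cos(yaw),np.sin(yaw)]); ty=np.array([np.sin(yaw),-np.cos(yaw)]); tcp=np.array([518.0,222.1])
m=(S<90)&(Vv>25)&(Vv<155)&(U>225)&(U<295)&(V>40)
n,l,s,c=cv2.connectedComponentsWithStats(m.astype(np.uint8))
for k in range(1,n):
    if s[k,4]<50: continue
    vv,uu=np.nonzero(l==k); W=np.array([onz(P,a,b,8)[:2] for a,b in zip(uu,vv)])
    a=(W-tcp)@tx; b=(W-tcp)@ty; p=np.polyfit(a,b,1)
    print(s[k],'along',a.min().round(1),a.max().round(1),'mid',((a.min()+a.max())/2).round(1),'lat mean',b.mean().round(1),'slope deg',np.degrees(np.arctan(p[0])).round(2))
blue=(H>100)&(H<125)&(S>120)&(Vv<175)&(U>190)&(U<330)
c,_=meas(P,d,blue,24,'tray'); print((c-tcp)@tx,(c-tcp)@ty)
tilt('w10.png',u=-tx)
E
```

```text
[246  33   5 115 452] along 33.2 141.5 mid 87.3 lat mean -9.3 slope deg 0.37
[266  33   6 115 432] along 33.1 141.4 mid 87.3 lat mean 10.4 slope deg 0.32
tray z [ 3.3  4.5 23.6] pix [196   2 126 168] c [472.8 296.7] size [109.9 149.4] ang 31.06
87.2017234025766 0.4211494147046932
w10.png red n 860 of 883 tilt deg 23.3 u range 49.9 91.4 z at ends [172.3 190.2] rows 202 290
```

>>> drive_tool:
  hand: [2.6,2.6,2.6,2.6,2.6,2.6,2.6,2.6,2.6]
  translation:
    - [2.0,0.05,0.5]
    - [2.5,0.06,1.5]
    - [2.5,0.06,2]
    - [1.97,0.06,2]
    - [0,0,2]
    - [0,0,1.5]
    - [0,0,1.2]
    - [0,0,0.8]
    - [0,0,0]
  yaw: [0,0,0,0,0,0,0,0,0]

```text
time_s: 10.75
tcp_pos: [474.0, 295.1, 47.1]
orientation: [-3.139, 0.001, 2.113]
force: [-0.5, 0.4, -1.3]
grip_width: 28.5
```

```bash
python3 - <<'E'
from m import *
s=arm.state(); print(s['time_s'],np.round(s['q'],2),np.round(s['tcp_pos'],1),np.round(s['orientation'],3),np.round(s['force'],1))
snap('wrist','w11.png')
E
```

```text
10.75 [-0.54  0.56 -0.09  1.91  0.07  0.67 -0.13] [474.  295.1  47.1] [-3.139e+00  1.000e-03  2.113e+00] [-0.5  0.4 -1.3]
```

View pics/w11.png

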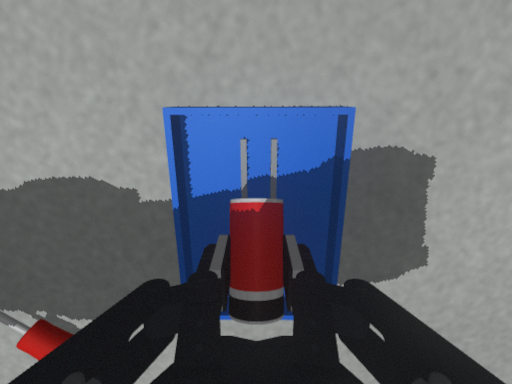

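>>> drive_tool:
  hand: [2.6,2.6,2.6]
  translation:
    - [0,0.0,0.6]
    - [0,0.0,0.4]
    - [0,0,0]
  yaw: [0,0,0]

```text
time_s: 11.05
tcp_pos: [474.3, 296.9, 38.1]
orientation: [-3.142, 0.0, 2.115]
force: [-0.2, -0.5, -1.1]
grip_width: 28.3
```

>>> drive_tool:
  hand: [2.6,2.6,2.6,2.6,2.6]
  translation:
    - [0.2,0.05,0.4]
    - [0,0,0.3]
    - [0,0,0.3]
    - [0,0,0.2]
    - [0,0,0]
  yaw: [0,0,0,0,0]
  force: 25

```text
time_s: 11.47
tcp_pos: [473.3, 299.0, 25.8]
orientation: [-3.141, -0.0, 2.115]
force: [-1.0, -0.3, -0.1]
grip_width: 28.5
```

```bash
python3 - <<'E'
from m import *
from tilt import tilt
s=arm.state(); print(s['time_s'],np.round(s['tcp_pos'],1),np.round(s['orientation'],3),np.round(s['force'],1))
snap('wrist','w12.png'); tilt('w12.png',u=np.array([.5184,-.8551]))
cv2.imwrite('pics/c12.png',cv2.resize(cv2.imread('pics/w12.png')[80:350,130:385],None,fx=2,fy=2))
E
```

```text
11.4667 [473.3 299.   25.8] [-3.141 -0.     2.115] [-1.  -0.3 -0.1]
w12.png red n 845 of 876 tilt deg 23.0 u range -41.1 0.3 z at ends [33.8 51.4] rows 203 290
```

View pics/c12.png

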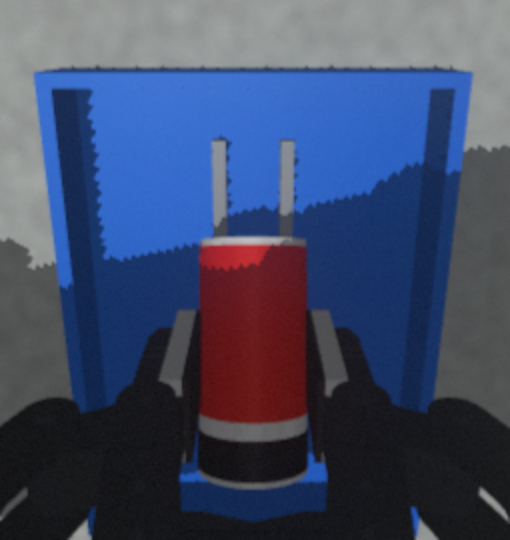

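The rails (midpoint 253 in the crop) and the cell (253) are aligned, and the plain end has just touched. I'll lower it so the cell tips level in the light grip.

>>> drive_tool:
  hand: [2.6,2.6,2.6,2.6,2.6,2.6]
  translation:
    - [0,0,0.2]
    - [0,0,0.2]
    - [0,0,0.2]
    - [0,0,0.2]
    - [0,0,0.1]
    - [0,0,0]
  yaw: [0,0,0,0,0,0]
  force: 20

```text
time_s: 12.02
tcp_pos: [476.1, 296.5, 19.7]
orientation: [3.14, 0.003, 2.112]
force: [-1.3, -9.6, 20.0]
grip_width: 28.4
```

```bash
python3 - <<'E'
from m import *
from tilt import tilt
s=arm.state(); print(s['time_s'],np.round(s['tcp_pos'],1),np.round(s['orientation'],3),np.round(s['force'],1))
snap('wrist','w13.png'); tilt('w13.png',u=np.array([.5184,-.8551]))
E
```

```text
12.0167 [476.1 296.5  19.7] [3.140e+00 3.000e-03 2.112e+00] [-1.3 -9.6 20. ]
w13.png red n 860 of 876 tilt deg 14.0 u range -37.6 6.2 z at ends [34.7 45.6] rows 208 296
```

>>> drive_tool:
  hand: [2.6,2.6,2.6,2.6,2.6]
  translation:
    - [0,0,0.1]
    - [-0.05,0,0.15]
    - [-0.05,0,0.1]
    - [0,0,0.1]
    - [0,0,0]
  yaw: [0,0,0,0,0]
  force: 20

```text
time_s: 12.48
tcp_pos: [476.4, 295.3, 14.9]
orientation: [3.141, 0.004, 2.112]
force: [-0.2, -8.4, 17.1]
grip_width: 28.2
```

```bash
python3 - <<'E'
from m import *
from tilt import tilt
s=arm.state(); print(s['time_s'],np.round(s['tcp_pos'],1),np.round(s['orientation'],3),np.round(s['force'],1))
snap('wrist','w14.png'); tilt('w14.png',u=np.array([.5184,-.8551]))
E
```

```text
12.4833 [476.4 295.3  14.9] [3.141 0.004 2.112] [-0.2 -8.4 17.1]
w14.png red n 850 of 857 tilt deg 7.9 u range -35.3 9.6 z at ends [34.9 41.1] rows 214 299
```

>>> drive_tool:
  hand: [2.6,2.6,2.6,2.6,2.6]
  translation:
    - [0,0,0.1]
    - [0,0,0.15]
    - [0,0,0.1]
    - [0,0,0.1]
    - [0,0,0]
  yaw: [0,0,0,0,0]
  force: 20

```text
time_s: 12.95
tcp_pos: [476.5, 294.9, 10.9]
orientation: [3.141, 0.004, 2.112]
force: [-2.4, -10.8, 23.2]
grip_width: 28.4
```

```bash
python3 - <<'E'
from m import *
from tilt import tilt
s=arm.state(); print(s['time_s'],np.round(s['tcp_pos'],1),np.round(s['orientation'],3),np.round(s['force'],1))
snap('wrist','w15.png'); tilt('w15.png',u=np.array([.5184,-.8551]))
cv2.imwrite('pics/c15.png',cv2.resize(cv2.imread('pics/w15.png')[80:350,130:385],None,fx=2,fy=2))
E
```

```text
12.95 [476.5 294.9  10.9] [3.141 0.004 2.112] [ -2.4 -10.8  23.2]
w15.png red n 819 of 824 tilt deg 2.9 u range -33.9 11.7 z at ends [34.7 36.9] rows 219 301
```

View pics/c15.png

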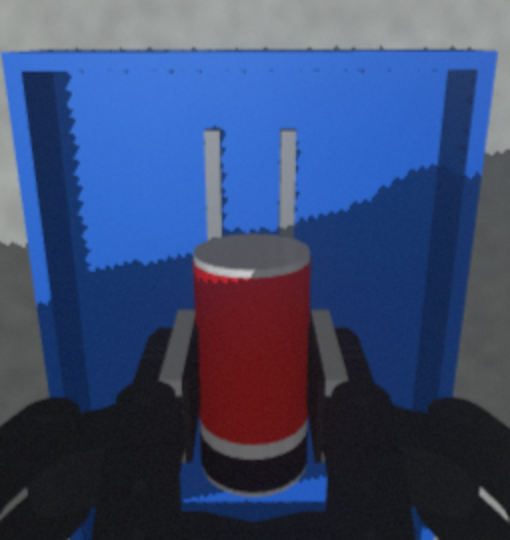

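>>> drive_tool:
  hand: [2.6,2.6,2.6,2.6]
  translation:
    - [-0.05,0,0.1]
    - [-0.05,0,0.1]
    - [0,0,0.1]
    - [0,0,0]
  yaw: [0,0,0,0]
  force: 20

```text
time_s: 13.33
tcp_pos: [476.7, 294.7, 9.6]
orientation: [3.141, 0.004, 2.113]
force: [-7.2, -12.9, 40.0]
grip_width: 28.6
```

```bash
python3 - <<'E'
from m import *
from tilt import tilt
s=arm.state(); print(s['time_s'],np.round(s['tcp_pos'],1),np.round(s['orientation'],3),np.round(s['force'],1))
snap('wrist','w16.png'); tilt('w16.png',u=np.array([.5184,-.8551]))
E
```

```text
13.3333 [476.7 294.7   9.6] [3.141 0.004 2.113] [ -7.2 -12.9  40. ]
w16.png red n 813 of 820 tilt deg 1.8 u range -33.3 11.7 z at ends [34.6 36. ] rows 221 302
```

>>> drive_tool:
  hand: [2.6,2.6,2.9,3.1,3.4,4.0,4.6]
  translation:
    - [0,0,-0.15]
    - [0.1,0,-0.15]
    - [0,0,0]
    - [0,0,0]
    - [0,0,0]
    - [0,0,0]
    - [0,0,0]
  yaw: [0,0,0,0,0,0,0]
  force: 20

```text
time_s: 13.97
tcp_pos: [473.9, 298.9, 8.2]
orientation: [3.141, -0.001, 2.115]
force: [-0.2, 0.0, -0.8]
grip_width: 46.3
```

```bash
python3 - <<'E'
from m import *
from tilt import tilt
s=arm.state(); print(s['time_s'],np.round(s['tcp_pos'],1),np.round(s['orientation'],3),np.round(s['force'],1),s['grip_width'])
snap('wrist','w17.png'); tilt('w17.png',u=np.array([.5184,-.8551]))
cv2.imwrite('pics/c17.png',cv2.resize(cv2.imread('pics/w17.png')[80:350,130:385],None,fx=2,fy=2))
E
```

```text
13.9667 [473.9 298.9   8.2] [ 3.141e+00 -1.000e-03  2.115e+00] [-0.2  0.  -0.8] 46.3140603396641
w17.png red n 782 of 785 tilt deg 0.1 u range -33.4 11.9 z at ends [35.8 35.9] rows 233 311
```

View pics/c17.png

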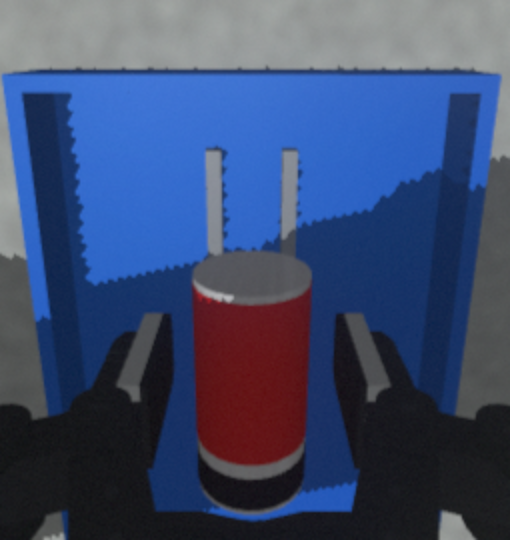

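Red lies level in the cradle: tilt 0.1°, top at 35.8 mm against 35.7 expected. I'll lift away and go to the mat.

>>> drive_tool:
  hand: [5.0,5.0,5.5,6,6,6,6,6,6,6,6,6,6,6,6,6,6,6]
  translation:
    - [0,0,-1.0]
    - [0,0,-3.0]
    - [0,0,-3.5]
    - [0,0,-3.5]
    - [0,0,-3.0]
    - [-3.35,-0.93,0]
    - [-3.35,-0.93,0]
    - [-3.35,-0.93,0]
    - [-3.35,-0.93,0]
    - [-3.35,-0.93,0]
    - [-3.35,-0.93,0]
    - [-3.35,-0.93,0]
    - [-3.35,-0.93,0]
    - [-3.35,-0.93,0]
    - [-3.35,-0.93,0]
    - [-3.35,-0.93,0]
    - [0,0,0]
    - [0,0,0]
  yaw: [0,0,0,0,0,0,0,0,0,0,0,0,0,0,0,0,0.1,0]

```text
time_s: 15.52
tcp_pos: [577.5, -73.6, 148.8]
orientation: [3.142, 0.001, 2.006]
force: [-0.1, 1.0, -0.2]
grip_width: 60.1
```

```bash
python3 - <<'E'
from m import *
s=arm.state(); print(s['time_s'],np.round(s['q'],2),np.round(s['tcp_pos'],1),np.round(s['orientation'],3),np.round(s['force'],1))
snap('wrist','w18.png')
E
```

```text
15.5167 [ 0.04  0.44  0.05  1.81 -0.02  0.89  0.54] [577.5 -73.6 148.8] [3.142e+00 1.000e-03 2.006e+00] [-0.1  1.  -0.2]
```

View pics/w18.png

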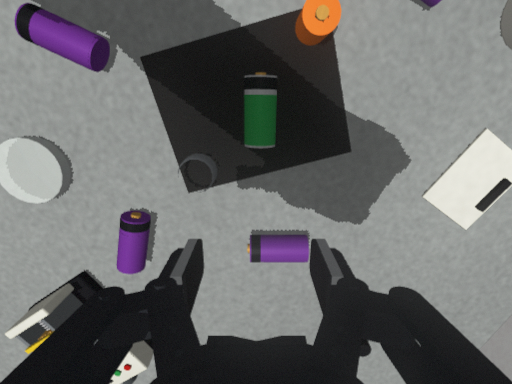

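The green cell is at (260,112), nub up at (262,73), which is along tool +x. Purple cells at (280,247) and (134,240) are look-alikes, and the cap is at (199,170).

```bash
python3 - <<'E'
from m import *
im,d,P=load('w18.png');H,S,V=hsvof(im)
yaw=2.006; tx=np.array([np.cos(yaw),np.sin(yaw)]); ty=np.array([np.sin(yaw),-np.cos(yaw)]); tcp=np.array([577.5,-73.6])
m=(H>45)&(H<85)&(S>90)&(Vv<200)&(U>200)&(U<320)
n,l,s,c=cv2.connectedComponentsWithStats(m.astype(np.uint8)); k=1+np.argmax(s[1:,4]); m=l==k
vv,uu=np.nonzero(m)
W=np.array([onz(P,a,b,25)[:2] for a,b in zip(uu,vv)]); a=(W-tcp)@tx;b=(W-tcp)@ty
rows=[(a[vv==v].mean(),b[vv==v].mean()) for v in range(vv.min()+3,vv.max()-2)]
p=np.polyfit(*np.array(rows).T,1); print('slope deg',np.degrees(np.arctan(p[0])),'sleeve along',a.min(),a.max(),'lat at mid',np.polyval(p,a.mean()),s[k])
X,u2,v2=pts(P,d,(abs(U-260)<16)&(Vv>60)&(Vv<155)); A=(X[:,:2]-tcp)@tx;B=(X[:,:2]-tcp)@ty
hi=X[:,2]>24; print('depth top z',np.percentile(X[:,2],95),'extent z>24',A[hi].min(),A[hi].max(),'lat',np.percentile(B[hi],[1,99]))
nb=(H>10)&(H<30)&(S>80)&(Vv<82)&(abs(U-260)<15); print('nub px',[x.mean() for x in np.nonzero(nb)][::-1])
cv2.imwrite('pics/c18.png',cv2.resize(cv2.imread('pics/w18.png')[55:165,200:320],None,fx=4,fy=4,interpolation=cv2.INTER_CUBIC))
E
```

```text
slope deg 0.8396234692950414 sleeve along 39.83037092634907 84.8443763768394 lat at mid 1.747061211083762 [ 243   95   34   51 1635]
depth top z 32.73741493333762 extent z>24 37.86162231195232 101.06282047605414 lat [-11.13898048  15.23426059]
nub px [np.float64(260.5), np.float64(72.83333333333333)]
```

View pics/c18.png

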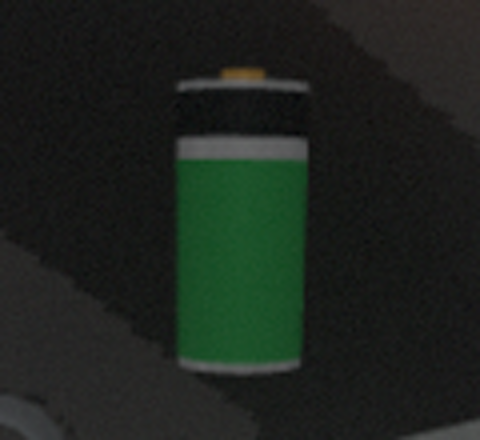

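>>> drive_tool:
  hand: [6,6,6,5.5,5.0,5.0,5.0]
  translation:
    - [1.9,0.1,0.5]
    - [2.0,0.1,1.4]
    - [2.0,0.1,2.0]
    - [1.85,0.07,2.0]
    - [0,0,1.5]
    - [0,0,1.5]
    - [0,0,0]
  yaw: [0,0,0,0.015,0,0,0]

```text
time_s: 16.15
tcp_pos: [544.6, 4.3, 56.9]
orientation: [-3.137, -0.003, 2.006]
force: [-0.1, 0.2, 0.2]
grip_width: 50.1
```

```bash
python3 - <<'E'
from m import *
s=arm.state(); print(s['time_s'],np.round(s['tcp_pos'],1),np.round(s['orientation'],3),np.round(s['force'],1))
snap('wrist','w19.png')
s=arm.state(); print(s['time_s'],np.round(s['tcp_pos'],1))
E
```

```text
16.15 [544.6   4.3  56.9] [-3.137e+00 -3.000e-03  2.006e+00] [-0.1  0.2  0.2]
16.2 [545.6   3.6  58.3]
```

View pics/w19.png

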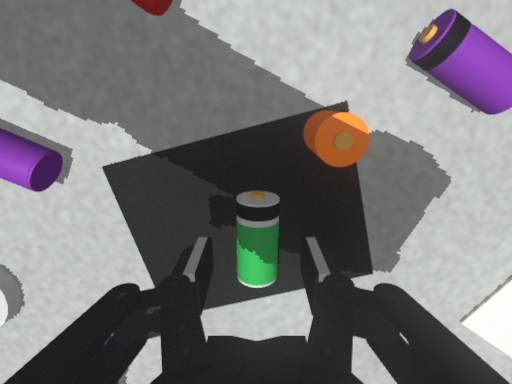

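>>> drive_tool:
  hand: [5.0,5.0,5.0,5.0,5.0]
  translation:
    - [0,0,1.2]
    - [0,0,1.6]
    - [0,0,1.3]
    - [0,0,0.9]
    - [0,0,0]
  yaw: [0,0,0,0,0]

```text
time_s: 16.62
tcp_pos: [545.9, 1.5, 7.5]
orientation: [-3.139, -0.001, 2.0]
force: [-0.0, -0.1, -0.9]
grip_width: 49.8
```

```bash
python3 - <<'E'
from m import *
s=arm.state(); print(s['time_s'],np.round(s['tcp_pos'],1),np.round(s['orientation'],3),np.round(s['force'],1))
snap('wrist','w20.png')
s=arm.state(); print(s['time_s'],np.round(s['tcp_pos'],1))
E
```

```text
16.6167 [545.9   1.5   7.5] [-3.139e+00 -1.000e-03  2.000e+00] [-0.  -0.1 -0.9]
16.6667 [546.5   1.5   8.4]
```

View pics/w20.png

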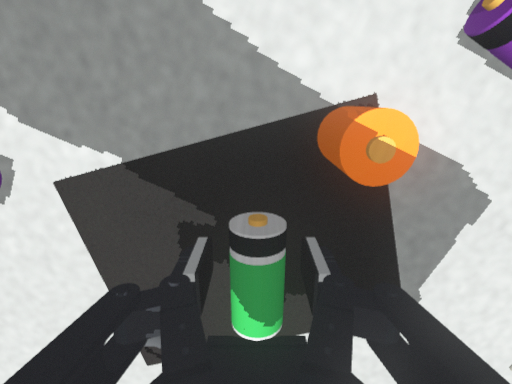

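>>> drive_tool:
  hand: [5.0,5.0]
  translation:
    - [-0.2,0.05,0.2]
    - [0,0,0]
  yaw: [0,0]

```text
time_s: 16.83
tcp_pos: [549.5, -0.5, 7.7]
orientation: [3.141, 0.001, 2.0]
force: [-0.1, -0.5, 1.0]
grip_width: 49.8
```

>>> drive_tool:
  hand: [4.4,3.7,3.3,2.6,2.6,2.6]
  translation:
    - [0,0,0.2]
    - [0,0,0]
    - [0,0,0]
    - [0,0,0]
    - [0,0,0]
    - [0,0,0]
  yaw: [0,0,0,0,0,0]
  force: 30

```text
time_s: 17.33
tcp_pos: [548.7, -0.1, 5.6]
orientation: [3.141, 0.0, 2.0]
force: [-1.8, -0.9, 4.4]
grip_width: 29.1
```

The green cell is gripped. I'll lift it and travel to the far side of the pack. There I'll press the nub end lightly on the fixed electronics edge (40 mm high), so the cell pivots nub-up in the grip.

>>> drive_tool:
  hand: [2.6,2.6,2.6,2.6,2.6,2.6,2.6,2.6,2.6,2.6,2.6,2.6,2.6,2.6,2.6,2.6,2.6,2.6]
  translation:
    - [0,0,-1.0]
    - [0,0,-3.0]
    - [0,0,-3.5]
    - [0,0,-3.5]
    - [0,0,-3.5]
    - [-1.77,-1.22,0]
    - [-2.67,-1.83,0]
    - [-2.77,-1.9,0]
    - [-2.77,-1.9,0]
    - [-2.77,-1.9,0]
    - [-2.77,-1.9,0]
    - [-2.77,-1.9,0]
    - [-2.77,-1.9,0]
    - [-2.77,-1.9,0]
    - [-2.77,-1.9,0]
    - [-2.77,-1.9,0]
    - [-2.77,-1.9,0]
    - [-2.59,-1.77,0]
  yaw: [0,0,0,0,0,0,0,0,0,0,0,0,0,0,0,0,0,0]
  force: 40

```text
time_s: 18.83
tcp_pos: [475.7, -416.8, 150.8]
orientation: [-3.142, 0.0, 1.999]
force: [0.2, 0.0, -1.5]
grip_width: 28.3
```

>>> drive_tool:
  hand: [2.6,2.6,2.6,2.6,2.6,2.6,2.6,2.6,2.6,2.6]
  translation:
    - [0,0,0]
    - [0,0,0]
    - [0,0,0]
    - [0,0,0]
    - [0,0,0]
    - [0,0,0]
    - [0,0,0]
    - [0,0,0]
    - [0,0,0]
    - [0,0,0]
  yaw: [0.122,0.122,0.122,0.122,0.122,0.122,0.122,0.12,0,0]

```text
time_s: 19.67
tcp_pos: [476.6, -414.6, 150.4]
orientation: [-3.141, -0.0, 1.03]
force: [0.1, -0.2, -0.3]
grip_width: 28.6
```

```bash
python3 - <<'E'
from m import *
s=arm.state(); print(s['time_s'],np.round(s['q'],2),np.round(s['tcp_pos'],1),np.round(s['orientation'],3),np.round(s['force'],1))
snap('wrist','w21.png')
s=arm.state(); print(s['time_s'],np.round(s['tcp_pos'],1))
E
```

```text
19.6667 [ 0.4   0.54  0.37  1.69 -0.23  0.95  0.32] [ 476.6 -414.6  150.4] [-3.141 -0.     1.03 ] [ 0.1 -0.2 -0.3]
19.7167 [ 476.6 -414.6  150.4]
```

View pics/w21.png

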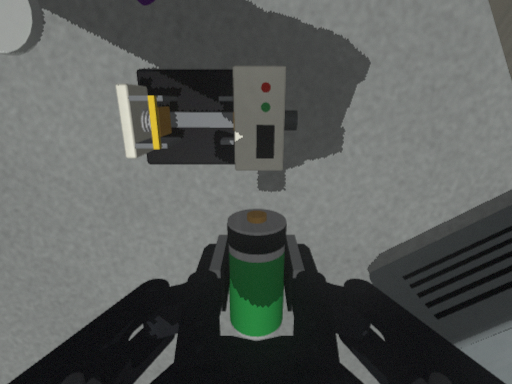

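```bash
cat > cellm.py <<'E'
from m import *
# cell held: estimate along tool-x extents & tilt from wrist depth, relative to TCP. nubsign:+1 if nub along tool +x
def cellm(fn,tcp,yaw,color='green',wid=5):
    im,d,P=load(fn); H,S,V=hsvof(im)
    tx=np.array([np.cos(yaw),np.sin(yaw)])
    m=((H>45)&(H<85)&(S>70)) if color=='green' else (((H<8)|(H>172))&(S>120))
    m=m&(abs(U-256.5)<wid)&(Vv>150)&(Vv<350)
    X,_,v=pts(P,d,m); a=(X[:,:2]-tcp[:2])@tx; z=X[:,2]-tcp[2]
    ok=abs(z-np.median(z))<40
    for _ in range(5):
        p=np.polyfit(a[ok],z[ok],1); ok=abs(z-np.polyval(p,a))<1.5
    th=np.arctan(p[0]); print(fn,color,'n',ok.sum(),'tilt(up toward tool +x)',np.degrees(th).round(1),'sleeve along',a[ok].min().round(1),a[ok].max().round(1),'top z rel tcp',np.polyval(p,[a[ok].min(),a[ok].max()]).round(1),'rows',v[ok].min(),v[ok].max())
    return p,th,a[ok].min(),a[ok].max()
E
python3 - <<'E'
from cellm import *
tcp=np.array([476.6,-414.6,150.4]);cellm('w21.png',tcp,1.03)
im,d,P=load('w21.png')
X,u,v=pts(P,d,(U>360)&(Vv>180)&(Vv<370))
hi=X[:,2]>20; print('box',hi.sum(),X[hi].min(0),X[hi].max(0))
yaw=1.03;ty=np.array([np.sin(yaw),-np.cos(yaw)]);tx=np.array([np.cos(yaw),np.sin(yaw)])
b=(X[hi][:,:2]-tcp[:2])@ty; a=(X[hi][:,:2]-tcp[:2])@tx; i=b.argmin(); print('nearest lateral',b[i],a[i],X[hi][i]); j=np.hypot(a,b).argmin(); print(np.hypot(a,b)[j],X[hi][j])
H,S,V=hsvof(im)
pb=(U>225)&(U<292)&(Vv>60)&(Vv<175)
e,m=meas(P,d,pb&(V>90)&(S<60),40,'elec'); print((e-tcp[:2])@tx,(e-tcp[:2])@ty)
E
```

```text
w21.png green n 726 tilt(up toward tool +x) 0.2 sleeve along -39.8 5.9 top z rel tcp [26.4 26.6] rows 263 336
box 18140 [ 502.94855135 -629.30614095   20.00048754] [ 689.03368423 -424.23654024  237.67831771]
nearest lateral 36.927414295718684 9.93235131138074 [ 513.37119658 -425.09593404  211.76007545]
38.03229936436896 [ 512.26703649 -427.8029657   211.45940805]
elec z [39.  40.1 41. ] pix [226  66  60 109] c [ 505.8 -361.7] size [92.6 52.5] ang 58.89
60.38462195787352 -2.2267658627189255
```

```bash
python3 - <<'E'
from cellm import *
tcp=np.array([476.6,-414.6,150.4]);im,d,P=load('w21.png')
yaw=1.03;ty=np.array([np.sin(yaw),-np.cos(yaw)]);tx=np.array([np.cos(yaw),np.sin(yaw)])
for fn,sel in (('w21.png',(U>375)&(Vv>190)&(Vv<300)),):
    X,u,v=pts(P,d,sel); hi=(X[:,2]>20)&(d[v,u]>170); X=X[hi];b=(X[:,:2]-tcp[:2])@ty; a=(X[:,:2]-tcp[:2])@tx
    print('lat min',b.min(),'z pct',np.percentile(X[:,2],[50,99]), 'nearest',X[b.argmin()],a[b.argmin()])
im,d,P=load('top0.png'); X,u,v=pts(P,d,(U>420)&(Vv>100)&(Vv<215)); hi=X[:,2]>30; X=X[hi]; print('top box',np.percentile(X,[1,50,99],axis=0).round(0)); b=(X[:,:2]-tcp[:2])@ty; a=(X[:,:2]-tcp[:2])@tx;print(b.min(),a[b.argmin()],X[b.argmin()])
E
```

```text
lat min 133.45736062707675 z pct [ 55.862462   101.92919278] nearest [ 530.52818059 -584.02811393   30.57016267] -117.48730716887998
top box [[ 530. -734.   35.]
 [ 653. -634.  123.]
 [ 785. -568.  127.]]
131.80315656277153 -113.48604862441034 [ 531.16995642 -579.7462236    61.30747105]
```

The grey box is more than 130 mm clear. I'll lower to first contact.

>>> drive_tool:
  hand: [2.6,2.6,2.6,2.6,2.6,2.6,2.6]
  translation:
    - [0,0,1.5]
    - [0,0,2.5]
    - [0,0,2.5]
    - [0,0,2.0]
    - [0,0,1.4]
    - [0,0,0.5]
    - [0,0,0]
  yaw: [0,0,0,0,0,0,0]

```text
time_s: 20.3
tcp_pos: [475.8, -414.4, 45.1]
orientation: [-3.139, -0.0, 1.027]
force: [0.2, -0.1, -1.4]
grip_width: 28.4
```

>>> drive_tool:
  hand: [2.6,2.6,2.6,2.6,2.6]
  translation:
    - [0,0,0.2]
    - [0,0,0.2]
    - [0,0,0.2]
    - [0,0,0.2]
    - [0,0,0]
  yaw: [0,0,0,0,0]
  force: 22

```text
time_s: 20.72
tcp_pos: [477.2, -417.3, 41.3]
orientation: [3.138, 0.001, 1.025]
force: [-3.7, 0.5, 10.8]
grip_width: 28.6
```

```bash
python3 - <<'E'
from cellm import *
s=arm.state(); print(s['time_s'],np.round(s['tcp_pos'],1),np.round(s['orientation'],3),np.round(s['force'],1))
snap('wrist','w22.png')
cellm('w22.png',np.array(s['tcp_pos']),s['orientation'][2])
E
```

```text
20.7167 [ 477.2 -417.3   41.3] [3.138e+00 1.000e-03 1.025e+00] [-3.7  0.5 10.8]
w22.png green n 681 tilt(up toward tool +x) 3.9 sleeve along -39.9 5.4 top z rel tcp [24.3 27.4] rows 265 333
```

View pics/w22.png

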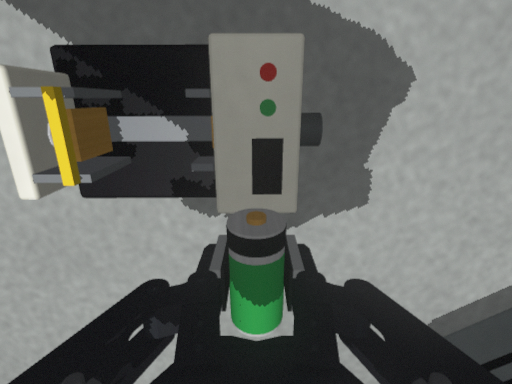

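>>> drive_tool:
  hand: [2.6,2.6,2.6,2.6,2.6]
  translation:
    - [0.1,0,0.2]
    - [0.1,0,0.2]
    - [0,0,0.2]
    - [0,0,0.1]
    - [0,0,0]
  yaw: [0,0,0,0,0]
  force: 20

```text
time_s: 21.18
tcp_pos: [476.8, -418.8, 35.5]
orientation: [3.136, 0.005, 1.023]
force: [-8.0, -3.3, 15.8]
grip_width: 28.5
```

```bash
python3 - <<'E'
from cellm import *
s=arm.state(); print(s['time_s'],np.round(s['tcp_pos'],1),np.round(s['orientation'],3),np.round(s['force'],1))
snap('wrist','w23.png')
cellm('w23.png',np.array(s['tcp_pos']),s['orientation'][2])
E
```

```text
21.1833 [ 476.8 -418.8   35.5] [3.136 0.005 1.023] [-8.  -3.3 15.8]
w23.png green n 555 tilt(up toward tool +x) 13.1 sleeve along -41.2 2.3 top z rel tcp [20.1 30.3] rows 274 329
```

>>> drive_tool:
  hand: [2.6,2.6,2.6,2.6,2.6]
  translation:
    - [0.1,0,0.2]
    - [0.1,0,0.2]
    - [0.1,0,0.2]
    - [0,0,0.1]
    - [0,0,0]
  yaw: [0,0,0,0,0]
  force: 20

```text
time_s: 21.65
tcp_pos: [477.1, -418.9, 29.3]
orientation: [3.135, 0.008, 1.021]
force: [-10.7, -6.5, 18.4]
grip_width: 28.9
```

```bash
python3 - <<'E'
from cellm import *
s=arm.state(); print(s['time_s'],np.round(s['tcp_pos'],1),np.round(s['orientation'],3),np.round(s['force'],1))
snap('wrist','w24.png')
cellm('w24.png',np.array(s['tcp_pos']),s['orientation'][2])
E
```

```text
21.65 [ 477.1 -418.9   29.3] [3.135 0.008 1.021] [-10.7  -6.5  18.4]
w24.png green n 423 tilt(up toward tool +x) 22.5 sleeve along -43.8 -0.8 top z rel tcp [15.5 33.3] rows 284 326
```

View pics/w24.png

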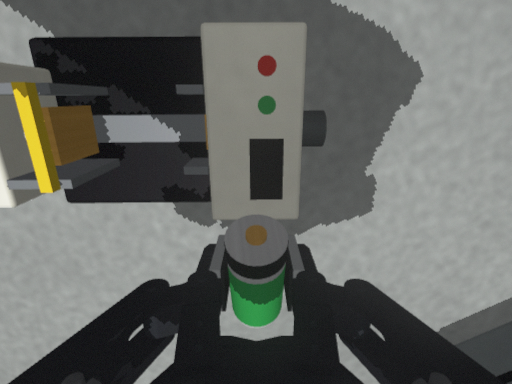

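>>> drive_tool:
  hand: [2.6,2.6,2.6,2.6,2.6,2.6,2.6,2.6]
  translation:
    - [0.05,0,0.15]
    - [0,0,0]
    - [0,0,0]
    - [-0.3,0,-0.6]
    - [-0.3,0,-1.5]
    - [0,0,-2.5]
    - [0,0,-3.0]
    - [0,0,-2.0]
  yaw: [0,0,0,0,0,0,0,0]
  force: 20

```text
time_s: 22.37
tcp_pos: [477.3, -416.1, 121.9]
orientation: [3.138, -0.0, 1.026]
force: [0.5, -0.8, -0.5]
grip_width: 28.5
```

```bash
python3 - <<'E'
from cellm import *
s=arm.state(); print(s['time_s'],np.round(s['tcp_pos'],1),np.round(s['orientation'],3),np.round(s['force'],1))
snap('wrist','w25.png')
cellm('w25.png',np.array(s['tcp_pos']),s['orientation'][2])
E
```

```text
22.3667 [ 477.3 -416.1  121.9] [ 3.138 -0.     1.026] [ 0.5 -0.8 -0.5]
w25.png green n 419 tilt(up toward tool +x) 23.0 sleeve along -43.3 3.0 top z rel tcp [15.6 35.3] rows 278 326
```

The green cell is held nub-up at 23.0°, inside the 20–28° window. I'll turn it to the bay direction and go above the entry.

>>> drive_tool:
  hand: [2.6,2.6,2.6,2.6,2.6,2.6,2.6,2.6,2.6,2.6,2.6,2.6,2.6,2.6,2.6,2.6,2.6,2.6,2.6]
  translation:
    - [0,0,0]
    - [0,0,0]
    - [0,0,0]
    - [0,0,0]
    - [0,0,0]
    - [0,0,0]
    - [0,0,0]
    - [0,0,0]
    - [0,0,0]
    - [0,0,0]
    - [0,0,0]
    - [0,0,0]
    - [0,0,0]
    - [-0.75,-1.62,0]
    - [-0.75,-1.62,0]
    - [-0.75,-1.62,0]
    - [-0.75,-1.62,0]
    - [0,0,0]
    - [0,0,0]
  yaw: [0.121,0.121,0.121,0.121,0.121,0.121,0.121,0.121,0.121,0.121,0.121,0.121,0.119,0,0,0,0,0,0]
  force: 35

```text
time_s: 24.0
tcp_pos: [485.4, -342.8, 119.1]
orientation: [-3.14, -0.001, -0.542]
force: [0.2, -0.1, -0.9]
grip_width: 28.5
```

```bash
python3 - <<'E'
from cellm import *
s=arm.state(); print(s['time_s'],np.round(s['q'],2),np.round(s['tcp_pos'],1),np.round(s['orientation'],3),np.round(s['force'],1))
snap('wrist','w26.png')
cellm('w26.png',np.array(s['tcp_pos']),s['orientation'][2])
E
```

```text
24.0 [ 0.01  0.61  0.75  1.82 -0.52  0.92 -1.11] [ 485.4 -342.8  119.1] [-3.14e+00 -1.00e-03 -5.42e-01] [ 0.2 -0.1 -0.9]
w26.png green n 419 tilt(up toward tool +x) 23.0 sleeve along -41.7 8.8 top z rel tcp [15.7 37.2] rows 273 326
```

View pics/w26.png

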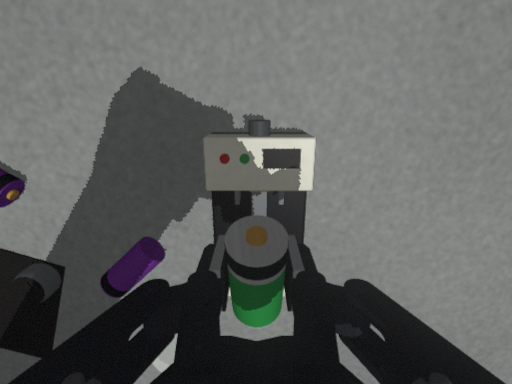

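```bash
python3 - <<'E'
from cellm import *
tcp=np.array([485.4,-342.8]);yaw=-0.542
im,d,P=load('w26.png');tx=np.array([np.cos(yaw),np.sin(yaw)]);ty=np.array([np.sin(yaw),-np.cos(yaw)])
X,u,v=pts(P,d,(Vv>120)&(Vv<200)&(U>180)&(U<340)); k=(X[:,2]>36)&(X[:,2]<44); X=X[k]
a=(X[:,:2]-tcp)@tx; b=(X[:,:2]-tcp)@ty
print('n',len(X),'z',np.median(X[:,2]),'along',np.percentile(a,[1,99]).round(1),'lat',np.percentile(b,[.5,99.5]).round(1),'mid',np.mean(np.percentile(b,[.5,99.5])).round(2))
print(cv2.minAreaRect(np.c_[a,b].astype(np.float32)))
kk=(X[:,2]>38.5); uu=u[k][kk]; vv=v[k][kk]
for r in (150,160,170,180): q=uu[vv==r]; print(r,q.min(),q.max(),(q.min()+q.max())/2)
print('depth',np.median(d[v[k],u[k]]))
E
```

```text
n 5986 z 40.1546340054349 along [ 8.9 53.5] lat [-40.3  48.1] mid 3.85
((32.815269470214844, 4.002872467041016), (90.38471221923828, 64.20622253417969), 89.98690032958984)
150 204 315 259.5
160 205 314 259.5
170 205 313 259.0
180 206 312 259.0
depth 225.31091
```

```bash
python3 - <<'E'
from m import *
L=[('wrist0.png',[229.856,607.248,230.239],2.78),('w1.png',[509.6,-362.2,231],2.594),('w4.png',[467.5,-334.4,21.2],2.598),('w10.png',[518.0,222.1,164.6],2.12),('w18.png',[577.5,-73.6,148.8],2.006),('w21.png',[476.6,-414.6,150.4],1.03),('w26.png',[485.4,-342.8,119.1],-.542)]
for fn,t,yaw in L:
    im,d,P=load(fn); C=-P['R'].T@P['t'].ravel(); Rt=np.array([[np.cos(yaw),np.sin(yaw),0],[np.sin(yaw),-np.cos(yaw),0],[0,0,-1]])
    print(fn,(Rt@(C-np.array(t))).round(1),(Rt@P['R'].T@np.array([1,0,0])).round(4),(Rt@P['R'].T@np.array([0,0,1])).round(4))
s=arm.state();print(s['time_s'],np.round(s['tcp_pos'],2),np.round(s['orientation'],4))
E
```

```text
wrist0.png [  81.7   -1.2 -142.8] [-0.0011  1.      0.002 ] [-0.3159 -0.0022  0.9488]
w1.png [  81.3   -1.7 -142.6] [-7.e-04  1.e+00 -3.e-04] [-0.3157  0.      0.9489]
w4.png [  80.9   -1.7 -142.9] [-9.e-04  1.e+00 -1.e-04] [-3.125e-01 -2.000e-04  9.499e-01]
w10.png [  80.4   -1.9 -142.7] [-0.0011  1.     -0.0017] [-0.3153  0.0013  0.949 ]
w18.png [  80.5   -1.5 -142.6] [-1.2e-03  1.0e+00 -4.0e-04] [-0.317   0.      0.9484]
w21.png [  79.4   -0.3 -142.7] [-1.1e-03  1.0e+00 -5.0e-04] [-3.153e-01  1.000e-04  9.490e-01]
w26.png [  80.6    1.8 -142.7] [-8.0e-04  1.0e+00  1.3e-03] [-0.314  -0.0015  0.9494]
24.05 [ 484.89 -344.24  119.27] [-3.1413e+00 -1.1000e-03 -5.4370e-01]
```

The wrist calibration error turns out to be fixed in world axes, about (-1.2, -1.35) mm, and after correcting for it all the views agree. The remaining sideways offset is 0.6 mm. I'll descend to the entry height.

>>> drive_tool:
  hand: [2.6,2.6,2.6,2.6,2.6,2.6,2.6]
  translation:
    - [0.05,0.06,1.0]
    - [0,0,1.8]
    - [0,0,1.8]
    - [0,0,1.4]
    - [0,0,1.0]
    - [0,0,0.3]
    - [0,0,0]
  yaw: [0,0,0,0,0,0,0]
  force: 35

```text
time_s: 24.63
tcp_pos: [483.5, -345.5, 44.7]
orientation: [3.141, 0.002, -0.546]
force: [0.6, -0.9, -1.7]
grip_width: 28.6
```

```bash
cat > bay.py <<'E'
import numpy as np
u=np.array([.8554,-.518]);n=np.array([.518,.8554]);B=np.array([463.9,-332.3])
def st(arm,pr=True):
    s=arm.state(); p=np.array(s['tcp_pos']); d=p[:2]-B; f=np.array(s['force'])
    print(round(s['time_s'],2),'bay x %.1f y %.1f z %.1f'%(d@u,d@n,p[2]-35),'F bay %.1f %.1f %.1f'%(f[:2]@u,f[:2]@n,f[2]),'ori',np.round(s['orientation'],3),'w %.1f'%s['grip_width'])
    return s
E
python3 - <<'E'
from cellm import *
import bay
s=bay.st(arm)
snap('wrist','w27.png'); snap('scene','s27.png')
cellm('w27.png',np.array(s['tcp_pos']),s['orientation'][2])
cv2.imwrite('pics/c27s.png',cv2.resize(cv2.imread('pics/s27.png')[110:220,80:200],None,fx=5,fy=5,interpolation=cv2.INTER_CUBIC))
bay.st(arm)
E
```

```text
24.63 bay x 23.6 y -1.1 z 9.7 F bay 1.0 -0.5 -1.7 ori [ 3.141e+00  2.000e-03 -5.460e-01] w 28.6
w27.png green n 422 tilt(up toward tool +x) 23.0 sleeve along -41.9 10.8 top z rel tcp [15.6 38. ] rows 270 326
24.73 bay x 24.7 y -1.0 z 11.2 F bay -0.3 -0.3 -1.1 ori [ 3.141e+00 -1.000e-03 -5.460e-01] w 28.6
```

View pics/w27.png

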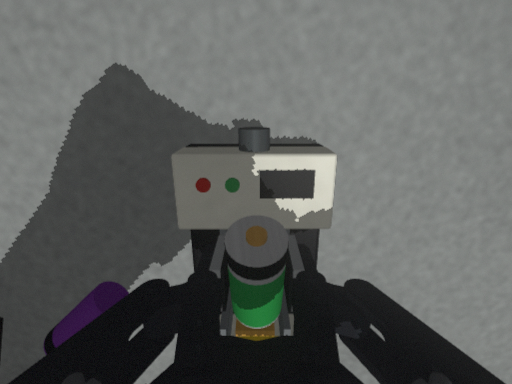

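View pics/c27s.png

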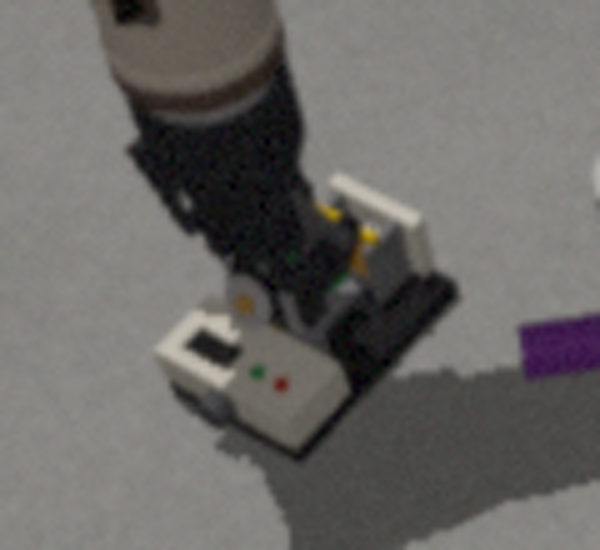

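>>> drive_tool:
  hand: [2.6,2.6,2.6,2.6,2.6,2.6]
  translation:
    - [0,-0.1,0.2]
    - [0,0,0]
    - [-0.3,0,0.13]
    - [-0.35,0,0.15]
    - [-0.3,0,0.13]
    - [0,0,0]
  yaw: [0,0,0,0,0,0]
  force: 35

```text
time_s: 25.23
tcp_pos: [476.9, -339.4, 39.9]
orientation: [-3.142, -0.001, -0.545]
force: [1.2, -0.3, 0.4]
grip_width: 28.6
```

```bash
python3 - <<'E'
from cellm import *
import bay
s=bay.st(arm)
snap('wrist','w28.png')
cellm('w28.png',np.array(s['tcp_pos']),s['orientation'][2])
bay.st(arm)
E
```

```text
25.23 bay x 14.8 y 0.6 z 4.9 F bay 1.2 0.3 0.4 ori [-3.142e+00 -1.000e-03 -5.450e-01] w 28.6
w28.png green n 427 tilt(up toward tool +x) 22.9 sleeve along -42.6 4.5 top z rel tcp [15.4 35.3] rows 278 327
25.28 bay x 15.0 y 0.6 z 5.0 F bay -0.1 0.1 -0.5 ori [-3.141e+00 -1.000e-03 -5.450e-01] w 28.5
```

>>> drive_tool:
  hand: [2.6,2.6,2.6,2.6]
  translation:
    - [-0.25,0.05,0.1]
    - [-0.25,0,0.11]
    - [-0.25,0,0.11]
    - [0,0,0]
  yaw: [0,0,0,0]
  force: 40

```text
time_s: 25.62
tcp_pos: [471.9, -337.2, 37.7]
orientation: [3.141, -0.005, -0.545]
force: [4.7, -1.5, 5.8]
grip_width: 28.4
```

```bash
python3 - <<'E'
from cellm import *
import bay
s=bay.st(arm)
snap('wrist','w29.png')
cellm('w29.png',np.array(s['tcp_pos']),s['orientation'][2])
bay.st(arm)
E
```

```text
25.62 bay x 9.3 y -0.0 z 2.7 F bay 4.8 1.1 5.8 ori [ 3.141 -0.005 -0.545] w 28.4
w29.png green n 412 tilt(up toward tool +x) 22.2 sleeve along -39.3 7.3 top z rel tcp [17.4 36.4] rows 274 325
25.67 bay x 9.6 y -0.0 z 2.8 F bay 7.1 1.7 4.7 ori [ 3.141 -0.005 -0.545] w 28.3
```

>>> drive_tool:
  hand: [2.6,2.6,2.6,2.6,2.6]
  translation:
    - [0.2,0,0.1]
    - [0.1,0,0.2]
    - [0,0,0.25]
    - [0,0,0.1]
    - [0,0,0]
  yaw: [0,0,0,0,0]
  force: 70

```text
time_s: 26.08
tcp_pos: [474.9, -339.5, 34.3]
orientation: [-3.14, -0.006, -0.546]
force: [-0.1, 2.4, 30.2]
grip_width: 28.2
```

```bash
cat > look.py <<'E'
from cellm import *
import bay,sys
s=bay.st(arm); fn=sys.argv[1]
snap('wrist',fn)
p,th,a0,a1=cellm(fn,np.array(s['tcp_pos']),s['orientation'][2])
c,sn=np.cos(th),np.sin(th); d=np.array(s['tcp_pos'])[:2]-bay.B
pt=np.array([a0+.3-1.4*c,np.polyval(p,a0)-1.4*sn])
M=pt+33*np.array([c,sn])-15*np.array([-sn,c]); T=np.array([d@bay.u,s['tcp_pos'][2]-35]); 
up=T+pt; lo=up-30*np.array([-sn,c])
print('M rel tcp',M.round(1),'M bay',(T+M).round(1),'upper corner',up.round(1),'lower corner',lo.round(1),'nub tip',(T+M+33*np.array([c,sn])).round(1),'bar gap',(23-(up[1]+(-27-up[0])*np.tan(th))).round(1))
E
python3 look.py w30.png
```

```text
26.08 bay x 13.2 y -0.5 z -0.7 F bay -1.3 2.0 30.2 ori [-3.14  -0.006 -0.546] w 28.2
w30.png green n 415 tilt(up toward tool +x) 23.6 sleeve along -42.6 6.8 top z rel tcp [14.9 36.4] rows 274 326
M rel tcp [-7.4 13.8] M bay [ 5.8 13. ] upper corner [-30.5  13.6] lower corner [-18.5 -13.9] nub tip [36.  26.2] bar gap 7.9
```

>>> drive_tool:
  hand: [2.6,2.6,2.6,2.6,2.6]
  translation:
    - [0,0,-0.3]
    - [0,0,-0.2]
    - [-0.2,0,0]
    - [-0.2,0,0]
    - [0,0,0]
  yaw: [0,0,0,0,0]
  force: 70

```text
time_s: 26.55
tcp_pos: [469.8, -336.4, 35.1]
orientation: [3.141, -0.002, -0.545]
force: [5.9, -3.3, 0.7]
grip_width: 27.8
```

```bash
python3 look.py w31.png
```

```text
26.55 bay x 7.2 y -0.5 z 0.1 F bay 6.7 0.2 0.7 ori [ 3.141e+00 -2.000e-03 -5.450e-01] w 27.8
w31.png green n 416 tilt(up toward tool +x) 22.9 sleeve along -41.4 -0.3 top z rel tcp [15.9 33.2] rows 285 326
M rel tcp [-6.2 14.3] M bay [ 1.  14.4] upper corner [-35.2  15.4] lower corner [-23.6 -12.2] nub tip [31.4 27.3] bar gap 4.1
```

View pics/w31.png

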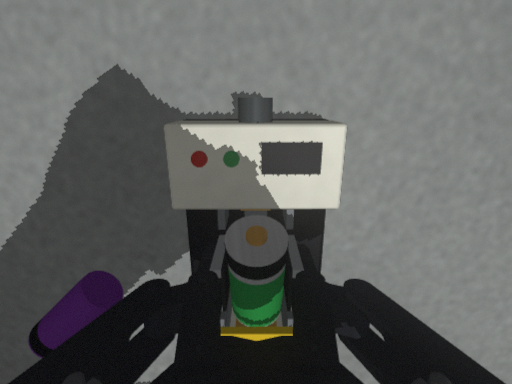

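The plain end is under the yellow bar with the spring in about 7 mm, and Fx of 6.7 N matches that. I'll push on to about 13 mm.

>>> drive_tool:
  hand: [2.6,2.6,2.6,2.6]
  translation:
    - [-0.25,0,0.03]
    - [-0.25,0,0.03]
    - [-0.2,0,0]
    - [0,0,0]
  yaw: [0,0,0,0]
  force: 70

```text
time_s: 26.93
tcp_pos: [465.3, -333.7, 35.1]
orientation: [3.14, -0.006, -0.545]
force: [7.2, -4.3, 1.9]
grip_width: 28.0
```

```bash
python3 look.py w32.png
```

```text
26.93 bay x 1.9 y -0.5 z 0.1 F bay 8.4 0.0 1.9 ori [ 3.14  -0.006 -0.545] w 28.0
w32.png green n 331 tilt(up toward tool +x) 23.1 sleeve along -31.4 7.8 top z rel tcp [20.  36.7] rows 273 317
M rel tcp [ 3.9 18.6] M bay [ 5.8 18.7] upper corner [-30.4  19.6] lower corner [-18.7  -8. ] nub tip [36.2 31.7] bar gap 1.9
```

```bash
python3 - <<'E'
import cv2,numpy as np
a=cv2.imread('pics/w31.png')[195:350,170:345];b=cv2.imread('pics/w32.png')[195:350,170:345]
cv2.imwrite('pics/c32.png',cv2.resize(np.hstack([a,b]),None,fx=2.2,fy=2.2,interpolation=cv2.INTER_CUBIC))
E
```

```text
(no output)
```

View pics/c32.png

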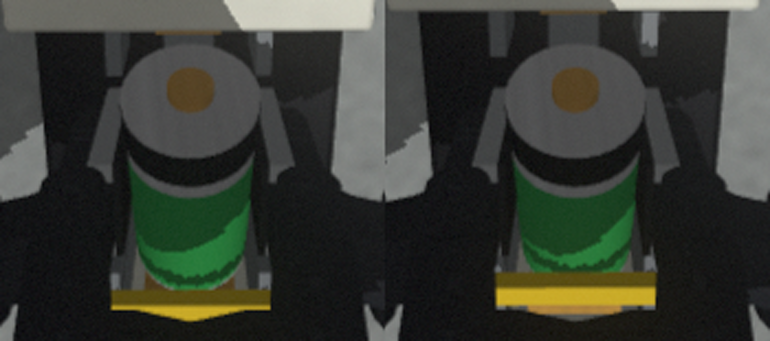

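The nub sits in the same place in both crops, so there is no slip. The spring is in about 12.6 mm. Next I'll ease the grip and tip the nub end down.

>>> drive_tool:
  hand: [2.6,2.6,2.6,2.6,2.6]
  translation:
    - [-0.08,0,0]
    - [0,0,0.2]
    - [0,0,0.2]
    - [-0.05,0,0.2]
    - [0,0,0]
  yaw: [0,0,0,0,0]
  force: 28

```text
time_s: 27.4
tcp_pos: [466.3, -334.3, 30.8]
orientation: [3.141, -0.009, -0.545]
force: [7.7, -3.6, 13.3]
grip_width: 27.8
```

```bash
python3 look.py w33.png; python3 - <<'E'
import cv2,numpy as np
a=cv2.imread('pics/w32.png')[195:350,170:345];b=cv2.imread('pics/w33.png')[195:350,170:345]
cv2.imwrite('pics/c33.png',cv2.resize(np.hstack([a,b]),None,fx=2.2,fy=2.2,interpolation=cv2.INTER_CUBIC))
E
```

```text
27.4 bay x 3.1 y -0.5 z -4.2 F bay 8.5 0.9 13.3 ori [ 3.141 -0.009 -0.545] w 27.8
w33.png green n 431 tilt(up toward tool +x) 21.1 sleeve along -39.1 11.2 top z rel tcp [18.4 37.7] rows 268 326
M rel tcp [-3.9 15.7] M bay [-0.8 11.5] upper corner [-37.   13.7] lower corner [-26.2 -14.3] nub tip [30.  23.4] bar gap 5.5
```

View pics/c33.png

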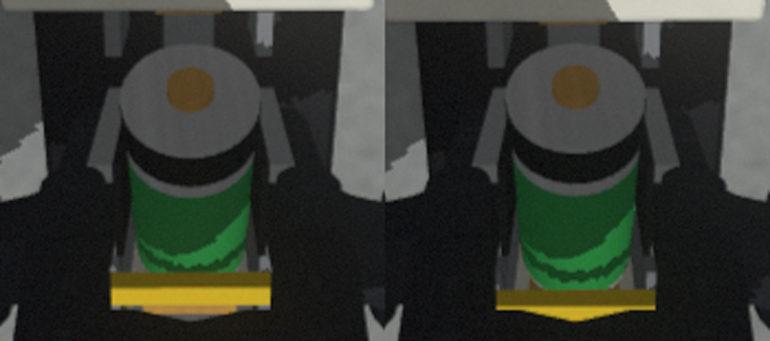

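>>> drive_tool:
  hand: [2.6,2.6,2.6,2.6,2.6,2.6]
  translation:
    - [-0.2,0,0]
    - [-0.2,0,0]
    - [-0.05,0,0.2]
    - [-0.05,0,0.2]
    - [-0.05,0,0.1]
    - [0,0,0]
  yaw: [0,0,0,0,0,0]
  force: 35

```text
time_s: 27.95
tcp_pos: [465.5, -334.3, 28.1]
orientation: [3.14, -0.018, -0.545]
force: [13.2, -7.6, 17.9]
grip_width: 28.2
```

```bash
python3 look.py w34.png; python3 - <<'E'
import cv2,numpy as np
a=cv2.imread('pics/w33.png')[195:350,170:345];b=cv2.imread('pics/w34.png')[195:350,170:345]
cv2.imwrite('pics/c34.png',cv2.resize(np.hstack([a,b]),None,fx=2.2,fy=2.2,interpolation=cv2.INTER_CUBIC))
E
```

```text
27.95 bay x 2.4 y -0.9 z -6.9 F bay 15.2 0.3 17.9 ori [ 3.14  -0.018 -0.545] w 28.2
w34.png green n 486 tilt(up toward tool +x) 17.8 sleeve along -38.2 10.7 top z rel tcp [21.2 36.9] rows 267 329
M rel tcp [-3.3 16.6] M bay [-0.9  9.7] upper corner [-36.9  13.9] lower corner [-27.7 -14.6] nub tip [30.5 19.8] bar gap 5.9
```

View pics/c34.png

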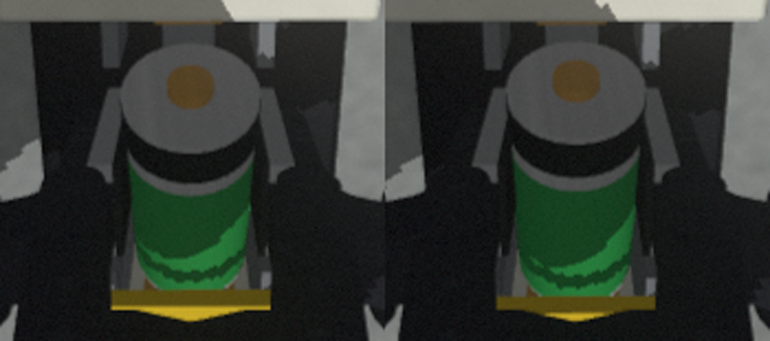

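>>> drive_tool:
  hand: [2.6,2.6,2.6,2.6,2.6]
  translation:
    - [0,0,-0.15]
    - [0,0,-0.15]
    - [-0.25,0,0]
    - [-0.2,0,0]
    - [0,0,0]
  yaw: [0,0,0,0,0]
  force: 70

```text
time_s: 28.42
tcp_pos: [463.4, -332.9, 30.1]
orientation: [3.138, -0.022, -0.544]
force: [19.9, -14.0, -1.0]
grip_width: 28.1
```

```bash
python3 look.py w35.png; python3 - <<'E'
import cv2,numpy as np
a=cv2.imread('pics/w34.png')[195:350,170:345];b=cv2.imread('pics/w35.png')[195:350,170:345]
cv2.imwrite('pics/c35.png',cv2.resize(np.hstack([a,b]),None,fx=2.2,fy=2.2,interpolation=cv2.INTER_CUBIC))
E
```

```text
28.42 bay x -0.2 y -0.8 z -4.9 F bay 24.3 -1.7 -1.0 ori [ 3.138 -0.022 -0.544] w 28.1
w35.png green n 402 tilt(up toward tool +x) 20.4 sleeve along -33.1 8.8 top z rel tcp [21.4 37. ] rows 270 322
M rel tcp [ 2.1 18.4] M bay [ 1.9 13.5] upper corner [-34.2  16. ] lower corner [-23.8 -12.1] nub tip [32.8 25. ] bar gap 4.3
```

View pics/c35.png

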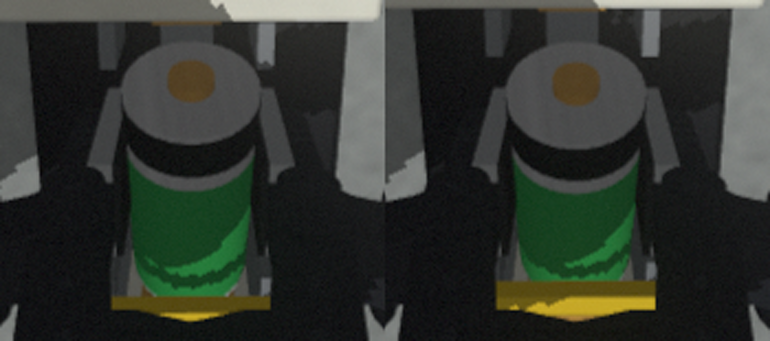

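```bash
cat > look2.py <<'E'
from m import *
import bay,sys
def look(fn,s):
    im,d,P=load(fn);H,S,V=hsvof(im)
    tcp=np.array(s['tcp_pos']);yaw=s['orientation'][2];tx=np.array([np.cos(yaw),np.sin(yaw)])
    m=(H>45)&(H<85)&(S>70)&(abs(U-256.5)<6)&(Vv>200)&(Vv<350)
    rows=[r for r in range(384) if m[r].sum()>=9]
    # longest run
    runs=np.split(np.array(rows),np.nonzero(np.diff(rows)>2)[0]+1); run=max(runs,key=len)
    mm=m&(Vv>=run[0])&(Vv<=run[-1])
    X,_,v=pts(P,d,mm); a=(X[:,:2]-tcp[:2])@tx+.3; z=X[:,2]-tcp[2]
    ok=abs(z-np.median(z))<30
    for _ in range(5):
        p=np.polyfit(a[ok],z[ok],1); ok=abs(z-np.polyval(p,a))<1.2
    th=np.arctan(p[0]);c,sn=np.cos(th),np.sin(th)
    a1=np.median(a[ok&(v==run[0])]); e=np.array([a1,np.polyval(p,a1)])
    ax=np.array([c,sn]);nn=np.array([-sn,c])
    M=e-(46.0-33)*ax-15*nn
    dd=tcp[:2]-bay.B; T=np.array([dd@bay.u,tcp[2]-35])
    up=T+M-33*ax+15*nn; lo=up-30*nn
    print(fn,'tilt %.1f'%np.degrees(th),'rows',run[0],run[-1],'M rel tcp',M.round(1),'M bay',(T+M).round(1),'up',up.round(1),'lo',lo.round(1),'nub tip',(T+M+33*ax).round(1),'bar gap %.1f'%(23-(up[1]+(-27-up[0])*np.tan(th))))
if __name__=='__main__':
    s=bay.st(arm); snap('wrist',sys.argv[1]); look(sys.argv[1],s)
E
python3 - <<'E'
from look2 import look
import numpy as np
# tcp, yaw for stored pictures
for fn,t,y in [('w27.png',[484.0,-345.3,45.0],-.546),('w31.png',[469.8,-336.4,35.1],-.545),('w32.png',[465.3,-333.7,35.1],-.545),('w33.png',[466.3,-334.3,30.8],-.545),('w34.png',[465.5,-334.3,28.1],-.545),('w35.png',[463.4,-332.9,30.1],-.544)]:
    look(fn,{'tcp_pos':t,'orientation':[0,0,y]})
E
```

```text
w27.png tilt 23.0 rows 285 326 M rel tcp [-7.1 13.8] M bay [16.8 23.8] up [-19.4  24.7] lo [-7.7 -2.9] nub tip [47.2 36.7] bar gap 1.5
w31.png tilt 22.9 rows 285 326 M rel tcp [-6.8 14. ] M bay [ 0.4 14.1] up [-35.8  15.1] lo [-24.1 -12.5] nub tip [30.8 27. ] bar gap 4.2
w32.png tilt 23.2 rows 285 317 M rel tcp [-6.8 14. ] M bay [-4.9 14.1] up [-41.1  15. ] lo [-29.3 -12.6] nub tip [25.5 27.1] bar gap 2.0
w33.png tilt 21.0 rows 284 326 M rel tcp [-7.2 14.4] M bay [-4.1 10.2] up [-40.3  12.4] lo [-29.5 -15.6] nub tip [26.7 22. ] bar gap 5.5
w34.png tilt 17.8 rows 282 329 M rel tcp [-7.  15.4] M bay [-4.6  8.5] up [-40.6  12.7] lo [-31.5 -15.9] nub tip [26.8 18.6] bar gap 6.0
w35.png tilt 20.5 rows 283 322 M rel tcp [-6.6 15.1] M bay [-6.7 10.2] up [-42.9  12.7] lo [-32.4 -15.4] nub tip [24.2 21.8] bar gap 4.3
```

With a better estimate that uses the sleeve's nub-side edge, the cell has not slipped, and the 24 N is the spring at its stop. I'll ease off in x and go on tipping.

>>> drive_tool:
  hand: [2.6,2.6,2.6,2.6,2.6,2.6]
  translation:
    - [0.25,0,0]
    - [0.1,0,0.1]
    - [0,0,0.2]
    - [0,0,0.2]
    - [0,0,0.2]
    - [0,0,0]
  yaw: [0,0,0,0,0,0]
  force: 28

```text
time_s: 28.97
tcp_pos: [465.3, -334.3, 24.4]
orientation: [3.139, -0.02, -0.545]
force: [14.8, -7.4, 19.4]
grip_width: 28.5
```

```bash
python3 look2.py w36.png
```

```text
28.97 bay x 2.2 y -1.0 z -10.6 F bay 16.5 1.3 19.4 ori [ 3.139 -0.02  -0.545] w 28.5
w36.png tilt 13.3 rows 279 334 M rel tcp [-5.9 16.9] M bay [-3.7  6.3] up [-39.3  13.3] lo [-32.4 -15.9] nub tip [28.4 13.9] bar gap 6.8
```

>>> drive_tool:
  hand: [2.6,2.6,2.6,2.6,2.6]
  translation:
    - [0,0,0.2]
    - [0,0,0.2]
    - [-0.05,0,0.1]
    - [-0.05,0,0.1]
    - [0,0,0]
  yaw: [0,0,0,0,0]
  force: 28

```text
time_s: 29.43
tcp_pos: [466.4, -334.5, 19.2]
orientation: [3.14, -0.023, -0.545]
force: [17.0, -8.7, 21.3]
grip_width: 28.2
```

```bash
python3 look2.py w37.png
```

```text
29.43 bay x 3.3 y -0.6 z -15.8 F bay 19.1 1.4 21.3 ori [ 3.14  -0.023 -0.545] w 28.2
w37.png tilt 6.2 rows 273 340 M rel tcp [-4.8 18.7] M bay [-1.6  2.9] up [-36.   14.2] lo [-32.7 -15.6] nub tip [31.2  6.5] bar gap 7.8
```

View pics/w37.png

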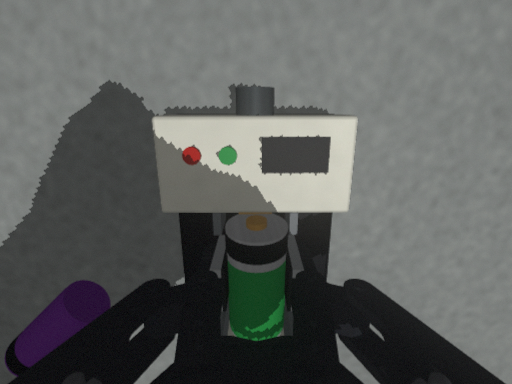

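>>> drive_tool:
  hand: [2.6,2.6,2.6,2.6]
  translation:
    - [0,0,0.15]
    - [0,0,0.1]
    - [0,0,0.05]
    - [0,0,0]
  yaw: [0,0,0,0]
  force: 22

```text
time_s: 29.82
tcp_pos: [466.5, -334.9, 16.4]
orientation: [3.139, -0.024, -0.545]
force: [16.7, -9.0, 20.0]
grip_width: 28.3
```

```bash
python3 look2.py w38.png
```

```text
29.82 bay x 3.6 y -0.9 z -18.6 F bay 19.0 0.9 20.0 ori [ 3.139 -0.024 -0.545] w 28.3
w38.png tilt 2.5 rows 270 340 M rel tcp [-4.3 19.6] M bay [-0.7  1. ] up [-34.3  14.5] lo [-33.  -15.4] nub tip [32.3  2.5] bar gap 8.2
```

>>> drive_tool:
  hand: [2.6,2.6,2.6,2.6]
  translation:
    - [0,0,0.1]
    - [0,0,0.1]
    - [0,0,0.05]
    - [0,0,0]
  yaw: [0,0,0,0]
  force: 20

```text
time_s: 30.2
tcp_pos: [466.7, -334.9, 14.8]
orientation: [3.14, -0.024, -0.545]
force: [14.5, -7.0, 29.7]
grip_width: 28.0
```

```bash
python3 look2.py w39.png
```

```text
30.2 bay x 3.7 y -0.8 z -20.2 F bay 16.0 1.5 29.7 ori [ 3.14  -0.024 -0.545] w 28.0
w39.png tilt 0.6 rows 268 340 M rel tcp [-3.6 20.3] M bay [0.1 0.1] up [-33.   14.7] lo [-32.7 -15.3] nub tip [33.1  0.4] bar gap 8.2
```

Tilt is 0.6° and the mid-point reads bay (0.1, 0.1), so it's home. I'll relax the preload and open.

>>> drive_tool:
  hand: [2.6,2.6,2.6,3.0,3.2,3.6,4.0]
  translation:
    - [0.15,0,-0.1]
    - [0.15,0,-0.15]
    - [0,0,0]
    - [0,0,-0.05]
    - [0,0,-0.1]
    - [0,0,-0.1]
    - [0,0,-0.1]
  yaw: [0,0,0,0,0,0,0]
  force: 20

```text
time_s: 30.83
tcp_pos: [456.6, -327.8, 13.1]
orientation: [-3.141, 0.003, -0.545]
force: [0.0, 0.7, 0.9]
grip_width: 40.0
```

```bash
python3 look2.py w40.png
```

```text
30.83 bay x -8.5 y 0.1 z -21.9 F bay -0.4 0.6 0.9 ori [-3.141e+00  3.000e-03 -5.450e-01] w 40.0
w40.png tilt 0.2 rows 246 328 M rel tcp [ 9.5 22. ] M bay [1.  0.1] up [-32.1  15. ] lo [-32. -15.] nub tip [34.   0.2] bar gap 8.0
```

View pics/w40.png

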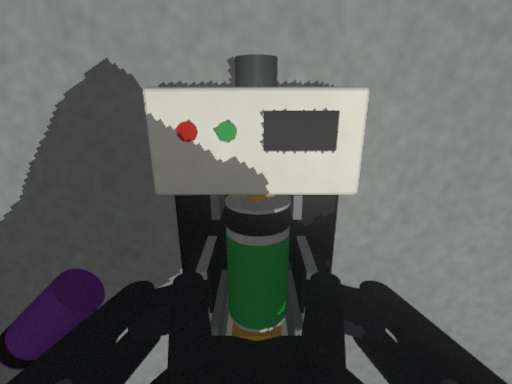

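The cell is released and level (0.2°), with its nub at the brass contact around (258,196). I'll retreat straight up.

>>> drive_tool:
  hand: [4.0,4.0,4.5,5.0,5.0,5.0,5.0,5.0,5.0,5.0,5.0,5.0]
  translation:
    - [0.3,0,-0.3]
    - [0.4,0,-0.4]
    - [0,0,-1.0]
    - [0,0,-2.0]
    - [0,0,-3.0]
    - [0,0,-3.5]
    - [0,0,-3.5]
    - [-2.5,0,-2]
    - [-3.0,0,-1]
    - [-3.0,0,0]
    - [0,0,0]
    - [0,0,0]
  yaw: [0,0,0,0,0,0,0,0,0,0,0,0]

```text
time_s: 31.88
tcp_pos: [390.5, -287.2, 181.5]
orientation: [-3.139, 0.0, -0.546]
force: [0.4, -0.3, -0.3]
grip_width: 50.0
```

```bash
python3 - <<'E'
from m import *
import bay
bay.st(arm); snap('wrist','w41.png'); snap('top','t41.png'); snap('scene','s41.png')
t=cv2.imread('pics/t41.png'); cv2.imwrite('pics/c41.png',np.hstack([cv2.resize(t[190:265,320:395],(450,450),interpolation=cv2.INTER_CUBIC)]))
E
```

```text
31.88 bay x -86.1 y 0.5 z 146.5 F bay 0.5 -0.1 -0.3 ori [-3.139  0.    -0.546] w 50.0
```

View pics/w41.png

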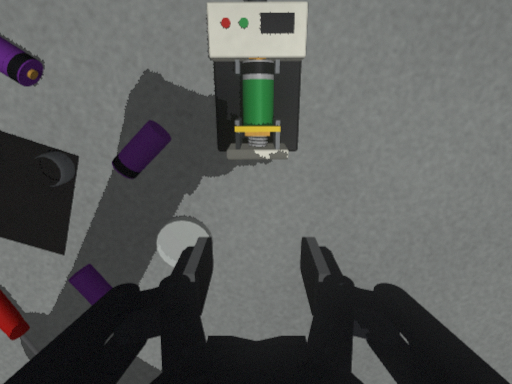

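View pics/s41.png

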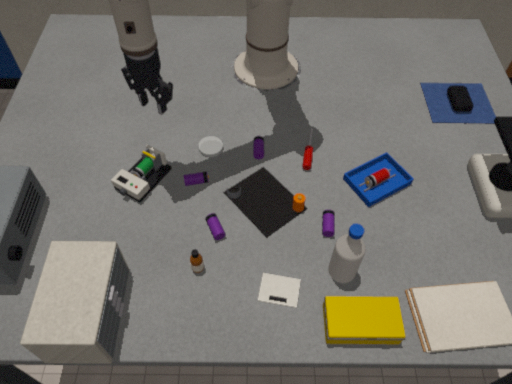

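View pics/t41.png

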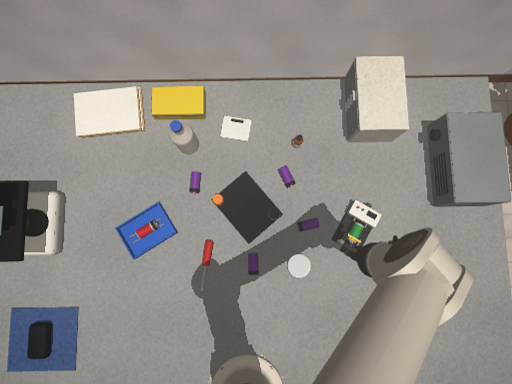

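The views show green under the bar in the bay (wrist (258,95)) and red on the tray rails (top (147,230)), with the rest where it was. I'll check the numbers.

```bash
python3 - <<'E'
from m import *
im,d,P=load('w41.png');H,S,V=hsvof(im); u=np.array([.8554,-.518]);n=np.array([.518,.8554]);B=np.array([463.9,-332.3]);e=np.array([-1.2,-1.35])
m=(H>45)&(H<85)&(S>90)&(abs(U-258)<4)&(Vv>70)&(Vv<135)
X,_,v=pts(P,d,m); a=(X[:,:2]-e-B)@u; ok=abs(X[:,2]-50)<4; p=np.polyfit(a[ok],X[ok,2],1); print('green tilt',np.degrees(np.arctan(p[0])).round(2),'top z',np.percentile(X[ok,2],[5,50,95]).round(1),'sleeve bay x',a[ok].min().round(1),a[ok].max().round(1),'expect end +13')
# can top (z>44) along centre line
X,_,v=pts(P,d,(abs(U-258)<4)&(Vv>50)&(Vv<135)); a=(X[:,:2]-e-B)@u; k=(abs(X[:,2]-50)<2.0); print('can top bay x range',a[k].min().round(1),a[k].max().round(1),'(expect to +30)')
# lateral
mm=(H>45)&(H<85)&(S>90)&(Vv>80)&(Vv<120)&(abs(U-258)<30); X,_,_=pts(P,d,mm); b=(X[:,:2]-e-B)@n; print('lat',np.percentile(b,[2,98]).round(1))
cv2.imwrite('pics/c41w.png',cv2.resize(cv2.imread('pics/w41.png')[0:165,195:320],None,fx=3.5,fy=3.5,interpolation=cv2.INTER_CUBIC))
def cents(fn):
    im,d,P=load(fn);H,S,V=hsvof(im)
    for nm,m in (('purple',(H>130)&(H<160)&(S>90)),('orange',(H>5)&(H<18)&(S>180)&(V>150)),('red',((H<5)|(H>174))&(S>140))):
        N,l,s,c=cv2.connectedComponentsWithStats(m.astype(np.uint8)); print(fn,nm,[(c[i].round(1).tolist(),int(s[i,4])) for i in range(1,N) if s[i,4]>25])
cents('top0.png');cents('t41.png');cents('scene0.png');cents('s41.png')
im,d,P=load('t41.png');H,S,V=hsvof(im); m=((H<6)|(H>173))&(S>130)&(U>125)&(U<170)&(Vv>210)&(Vv<250)
X,_,_=pts(P,d,m);print('red z',np.percentile(X[:,2],[50,95]),X[:,:2].mean(0))
E
```

```text
green tilt 0.06 top z [49.1 50.3 51.4] sleeve bay x -26.2 13.9 expect end +13
can top bay x range -34.5 29.6 (expect to +30)
lat [-15.2  13.9]
top0.png purple [([285.5, 174.3], 147), ([195.2, 179.9], 144), ([310.0, 223.9], 143), ([253.0, 261.6], 161)]
top0.png orange [([217.6, 198.9], 54)]
top0.png red [([355.7, 230.4], 111), ([207.3, 252.5], 178)]
t41.png purple [([285.5, 174.3], 147), ([195.1, 179.9], 143), ([310.0, 224.1], 133), ([253.0, 261.8], 149)]
t41.png orange [([217.6, 198.8], 50)]
t41.png red [([143.9, 230.8], 131), ([207.3, 251.9], 169)]
scene0.png purple [([258.4, 148.1], 195), ([193.9, 178.6], 210), ([328.0, 224.1], 258), ([215.4, 227.4], 265)]
scene0.png orange [([299.0, 198.0], 72)]
scene0.png red [([307.3, 157.8], 183), ([145.6, 164.6], 165)]
s41.png purple [([258.4, 148.2], 199), ([193.8, 178.6], 210), ([328.0, 224.2], 256), ([215.5, 227.4], 265)]
s41.png orange [([299.1, 198.1], 74)]
s41.png red [([307.4, 157.4], 186), ([381.3, 175.2], 137)]
red z [33.17221539 36.86909996] [468.56505058 299.19555774]
```

View pics/c41w.png

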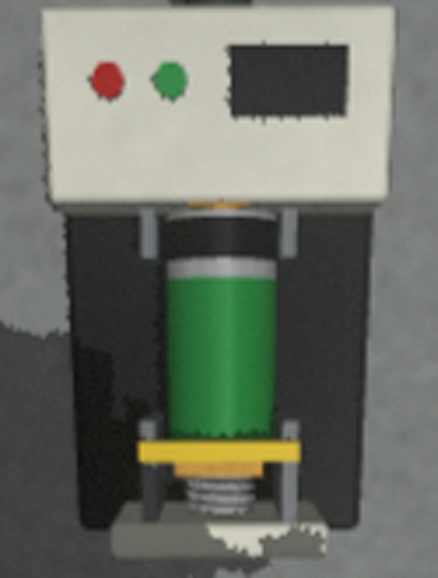

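Every check passes: green is level and home, red is level in the tray, and the bystanders haven't moved. I'm handing the job in.

```bash
python3 -c "
from rig import arm
print(arm.close_job())"
```

```text
the job is handed in; nothing more can be done
None
```

The red cell is lying in the blue tray and the green cell is seated in the bay. I handed the job in at about 32 s with the robot touching nothing; no verdict was reported.

**What I did**
- **Red cell out:** I gripped it, pushed the spring in about 13 mm, and tipped it up against the yellow bar to 23°. I drew it out along its axis and lowered it onto the tray rails so it tipped level before I let go.
- **Green cell in:** I picked it off the mat and pressed its nub end on the edge of the electronics housing so it turned nub-up to 23° in the grip. I pushed the plain end under the bar against the spring, tipped the nub end down and released it.

**Last checks**

| Item | Measured | Expected |
|---|---|---|
| Green tilt | 0.06° | 0° |
| Green top height | 50.3 mm | 50 mm |
| Green can, nub end, bay x | +29.6 mm | +30 mm |
| Red tilt at release | 0.1° | 0° |
| Red top height at release | 35.8 mm | 35.7 mm |

- The close-up shows the green nub at the brass contact.
- The purple and orange cells and the screwdriver moved less than 1 pixel between the first and last pictures. The other bystanders I checked only by eye.

**What went less smoothly**
- **Wrist camera:** its calibration was about 2 mm off in world axes. I found this from the fingers in the picture and corrected for it.
- **Fingers on the pack:** during loading I touched down at about 30 N, probably the fingers on the pack's guide tops, and backed off.
- **Spring stop:** I also pushed the spring to its stop once, at 24 N.
- **Highest force:** it was about 42 N in all (40 N vertical), while pressing the red cell level in the tray.

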